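Load a foam-glass cube for a creep test

TASK

Set up the creep test: place the dark foam cube flat inside the square lip of the loading stand, put the load plate centred on top of the cube with its pin up, then slip the three ring weights over the pin one at a time, the widest first, the middle one next and the narrowest on top. Lower each piece into place and let go, never drop it, and leave the round specimen, the clay slab and the jar where they are.

Things in the scene. Friction and masses are not known exactly. Their poses are not given: they have to be found in the camera images.
- stand: Fixed loading stand: grey square base plate 100 x 100 x 12 mm; on top a dark square lip (5 mm wide, rising 5 mm above the plate) encloses a 62 x 62 mm recess in the middle, its floor 12 mm above the bench. Screw heads 4 mm high at the corners. Origin at the centre of the underside, on the bench, right below the recess's centre; x and y parallel to the recess's sides, z up.
- block: Foam-glass test specimen: dark grey porous cube, 50 x 50 x 50 mm, about 90 g, standing flat. Origin at the centre of its underside, z axis up. x and y axes parallel to its sides.
- plate: Aluminium load plate: round disc 56 mm diameter, 8 mm thick, with an upright pin in the middle, 12 mm diameter with a domed end, rising 40 mm above the disc (48 mm above the underside). About 90 g, lying disc down; can be lifted by the pin. Origin at the centre of its underside, z axis up.
- wide_weight: Plain dark steel ring-shaped weight, the widest of three, lying flat: outer diameter 64 mm, hole 22 mm diameter right through, 14 mm thick, about 310 g. Origin at the centre of its underside, z axis up.
- middle_weight: Plain dark steel ring-shaped weight, the middle-sized of three, lying flat: outer diameter 50 mm, hole 22 mm diameter right through, 14 mm thick, about 170 g. Origin at the centre of its underside, z axis up.
- narrow_weight: Plain dark steel ring-shaped weight, the narrowest of three, lying flat: outer diameter 36 mm, hole 22 mm diameter right through, 14 mm thick, about 70 g. Origin at the centre of its underside, z axis up.
- round_specimen: Bystander, to be left alone: reddish-brown porous cylinder, 50 mm diameter, 50 mm high, upright. Origin at the centre of its underside, z axis up.
- slab_specimen: Bystander, to be left alone: pinkish clay slab with rounded edges, 60 (x) x 100 (y) x 25 mm. Origin at the centre of its underside, z axis up.
- jar: Bystander, to be left alone: closed amber glass jar, 60 mm diameter, 75 mm high, upright. Origin at the centre of its underside, z axis up.

How it is judged:
On the way, in this order (a step that is already met when the one before it is completed fails the run):
1. the dark cube lies flat in the stand's square recess (horizontal distance between block and stand below 0.011 m and z of block in the frame of stand between 0.009 and 0.015 m and angle between block's own z axis and vertical below 0.06 rad), for 0.2 s.
2. the load plate lies flat and centred on the cube (horizontal distance between plate and block below 0.01 m and z of plate in the frame of block between 0.047 and 0.053 m and angle between plate's own z axis and vertical below 0.06 rad), for 0.2 s.
3. the wide weight lies flat on the plate, over the pin (horizontal distance between wide_weight and plate below 0.008 m and z of wide_weight in the frame of plate between 0.005 and 0.011 m and angle between wide_weight's own z axis and vertical below 0.06 rad), for 0.2 s.
4. the middle weight lies flat on the wide one, over the pin (horizontal distance between middle_weight and plate below 0.008 m and z of middle_weight in the frame of plate between 0.019 and 0.025 m and angle between middle_weight's own z axis and vertical below 0.06 rad), for 0.2 s.
5. the narrow weight lies flat on the middle one, over the pin (horizontal distance between narrow_weight and plate below 0.008 m and z of narrow_weight in the frame of plate between 0.033 and 0.039 m and angle between narrow_weight's own z axis and vertical below 0.06 rad), for 0.2 s.
At the end, for the whole second after the job is handed in: Cube flat in the recess (centre within 11 mm of the stand's), plate flat on the cube (within 10 mm), wide, middle and narrow weights over the pin in that order upward (within 8 mm of the plate's centre); heights within 3 mm of fully home, tilts under 0.06 rad, all at rest (0.02 m/s) (all of step 1 and all of step 2 and all of step 3 and all of step 4 and all of step 5 and linear speed of each of block, plate, wide_weight, middle_weight, narrow_weight below 0.02 m/s); the robot touches nothing.
It fails at once if a piece is dropped or knocked (faster than 0.6 m/s while not touched by the fingers, a fall of about 18 mm) ((linear speed of block above 0.6 m/s and contact force between the fingers and block below 0.1 N) or (linear speed of plate above 0.6 m/s and contact force between the fingers and plate below 0.1 N) or (linear speed of wide_weight above 0.6 m/s and contact force between the fingers and wide_weight below 0.1 N) or (linear speed of middle_weight above 0.6 m/s and contact force between the fingers and middle_weight below 0.1 N) or (linear speed of narrow_weight above 0.6 m/s and contact force between the fingers and narrow_weight below 0.1 N)).
It fails at once if a bystander is moved more than 20 mm (distance of any of round_specimen, slab_specimen, jar from where it was at the start of the episode above 0.02 m).
It also fails if it takes over 118 s, if anything falls off the work surface, if the arm or the gripper's body presses on something with over 40 N, if the wrist force passes 120 N, or if a joint passes its speed limit or range.

ROBOT

A 6-joint arm with a two-finger parallel gripper is mounted at the origin on the work surface. World frame = base frame: x ahead of the robot, y to its left, z up, the work surface at z = 0. Lengths are in m, angles in rad, forces in N, time in s.
With the tool pointing down it reaches from about 0.25 to 0.775 m from the base axis. Payload 4 kg.
Tool frame: the origin (TCP) lies at the centre of the arm's flange, where the gripper is bolted on; the fingertips stand ahead of it and the grasp point (between the pads) lies 180 mm ahead of it (robot.tcp_to_tips is the z of the fingertips in the tool frame, in m); z points along the fingers, y is the direction in which the jaws open and shut (so a half turn about z gives the same grasp; the last joint's range is limited). The gripper opens to 94 mm and grips with 3 to 60 N. Pads are 16 mm wide; open, the fingers measure 119 mm over their backs; the gripper's body (75 mm by 177 mm) begins 78 mm behind the grasp point.
Start: joints at [-1.39, 0.087, 1.371, -0, 1.684, -0.103], TCP at [0.154, -0.528, 0.405] pointing down, gripper open.
Joint ranges: [-3.1, 3.1], [-0.76, 2.03], [0.27, 2.55], [-1.08, 4.22], [0.17, 2.65], [-2.57, 2.57]. Speed limits (rad/s): [2.79, 2.79, 3.14, 3.14, 3.14, 3.14].

INTERFACE

Orientations are given as [roll, pitch, yaw] about the fixed x, y, z axes, in that order (R = Rz(yaw) Ry(pitch) Rx(roll)).
In Python, from bench import robot gives the robot as it stands.
- The arm moves only by the tool move_arm, never from a script. Its argument "increments" is a list that holds one entry, the list of rows, each a list of 7 numbers: the opening, from 0 (shut) to 1 (fully open), then the shift along the tool's x, y, z as a fraction of full scale, then the turn, a rotation vector about the tool's x, y, z as a fraction of full scale. In form: [[[jaw, dx, dy, dz, rx, ry, rz], ...]]. A call has 1 to 8 rows; each row is the pose to reach, as a shift and turn from the pose commanded when the call began, along the tool's axes at that moment; what a row does not reach only later rows make up. Full scale, the value 1, is 0.1 m for a shift and pi/2 rad for a turn. A row lasts 1/12 s, in which the tool goes at most 41.7 mm and 7.16 degrees, less where a joint would pass 70% of its speed; a pose out of reach is approached as far as the arm can. A call with a number of a shift or a turn outside -1 to 1 is refused whole. A call with a gripper value outside its range is refused whole. The fingers move at their own pace and stop on an object; the grip force is fixed at half the most. Time passes only in rows, so rows that repeat a pose let the fingers close. It gives the time, the measured TCP pose, the force and the opening at its end, in the units of the state.
- robot.get_obs(): the state, without advancing time (a new reading comes with each control period).
- robot.snapshot(name): name is "scene" or "side" or "wrist"; returns (picture, depth): 420x560x3 uint8, red, green, blue; 420x560 float32, m along the optical axis (not along the pixel's ray), 0 where there is no reading.
- robot.camera_params(name): a dict with "mtx" (3x3 intrinsics, pixels), "R" (3x3) and "t" (3): a world point X has camera coordinates R X + t. Camera axes: x right, y down, z forward; pixel columns grow to the right and rows downward; lengths in m; the calibration is good to about 2 mm. A picture is of the moment at which its call begins: read the wrist's pose just before it. camera_params takes no time and is no camera call; for the wrist camera it gives the pose at the moment of the call.
- robot.close_job(): hands the job in, once; it reports no verdict.
The state is a dict: "time": time; "joint_positions": joint angles; "qvel": joint speeds; "joint_torque": joint torques, N m; "tool_pos": TCP position; "ee_rot": TCP orientation; "wrist_force": force on the tool from outside, world axes, zero at the start; "wrist_torque": the same for the moment, N m; "width": finger opening in m.
Only numpy, scipy, OpenCV 4.12 (cv2) and the standard library are available. Lean on these libraries where they do the work, as an engineer would, in place of code of your own. Each camera call takes 0.05 s, during which the arm holds its last target.

## Working session

There is one attempt and no reset: what is moved stays moved. The work goes in short steps, Python scripts to look and compute and a tool call to move; the robot and the scene stay as the last step left them, time stands still between calls to the robot, and variables do not carry over. Pictures are saved under pics/ and viewed, and the job is handed in when it is done.

Besides the shell and the picture viewer there is one more tool, called after "Call:" as name(argument=value, ...), one argument or row to a line, values as JSON. move_arm: Moves the arm, as the interface text tells. Its arguments: {"type":"object","properties":{"increments":{"type":"array","items":{"type":"array","items":{"type":"array","items":{"type":"number","minimum":-1,"maximum":1}}}}},"required":["increments"]}

```bash
ls; mkdir -p pics; python3 - <<'E'
from bench import robot
import cv2,numpy as np
o=robot.get_obs(); print(o)
print(robot.tcp_to_tips)
for n in ["scene","side"]:
    im,d=robot.snapshot(n); cv2.imwrite(f"pics/{n}0.png",im[:,:,::-1]); np.savez(f"/tmp/{n}0.npz",im=im,d=d,**robot.camera_params(n))
    p=robot.camera_params(n);print(n,p['mtx'],-p['R'].T@p['t'],p['R'][2])
E
```

```text
pics
{'time': 0.0, 'joint_positions': array([-1.39010136e+00,  8.79561339e-02,  1.37223620e+00,  5.24570122e-06,
        1.68359686e+00, -1.03107527e-01]), 'qvel': array([ 0.00215806,  0.00077457, -0.00119944, -0.00013344, -0.00017378,
       -0.00142919]), 'joint_torque': array([ 4.24202690e-04, -3.40184104e+01, -3.02423036e+01,  7.18830340e-02,
        3.30396811e-02, -1.68056627e-04]), 'tool_pos': array([ 0.15397702, -0.52789281,  0.40351224]), 'ee_rot': array([-3.13940831e+00, -2.31264984e-04,  2.83802821e-01]), 'wrist_force': array([ 0.09478844, -0.40757098, -0.82179178]), 'wrist_torque': array([ 0.06888901,  0.02288752, -0.05556398]), 'width': 0.09405552800095515}
0.1992
scene [[399.5249872    0.         287.2659505 ]
 [  0.         399.5249872  203.22389939]
 [  0.           0.           1.        ]] [1.03830813 0.3084597  0.9129543 ] [-0.40779045 -0.30567606 -0.86038892]
side [[523.54537024   0.         280.65790781]
 [  0.         523.54537024 202.82327972]
 [  0.           0.           1.        ]] [ 0.41655974 -1.03111615  0.65920986] [ 0.1756254   0.8360015  -0.51986268]
```

View pics/scene0.png

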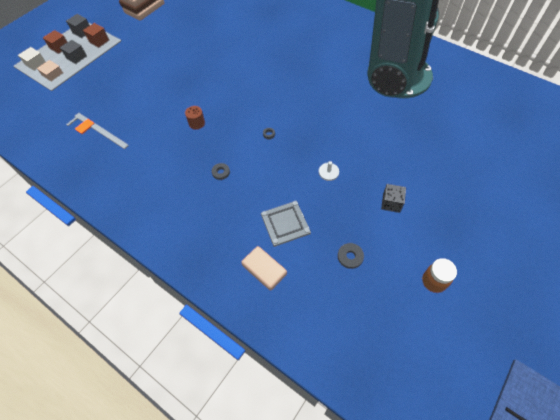

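View pics/side0.png

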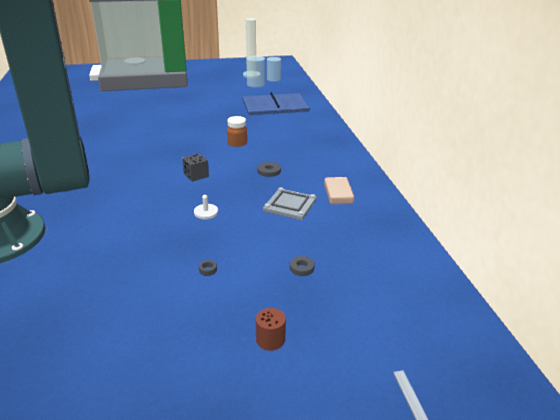

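The scene view shows the stand at pixel (286,223), cube (395,197), plate (329,171), wide ring (351,255), middle ring (220,171), narrow ring (269,132), slab (264,267), jar (440,275) and round specimen (195,117). The same pieces are all visible in the side view.

```bash
cat > h.py <<'E'
import numpy as np,cv2
def load(f):
    z=np.load(f); return z['im'],z['d'],z['mtx'],z['R'],z['t']
def cloud(d,K,R,t):
    v,u=np.mgrid[:d.shape[0],:d.shape[1]]
    c=np.stack([(u-K[0,2])/K[0,0]*d,(v-K[1,2])/K[1,1]*d,d],-1)
    return (c-t)@R
def ray(uv,z,K,R,t):
    uv=np.atleast_2d(np.float64(uv)); r=np.c_[(uv[:,0]-K[0,2])/K[0,0],(uv[:,1]-K[1,2])/K[1,1],np.ones(len(uv))]@R
    C=-R.T@t; return C+r*((z-C[2])/r[:,2])[:,None]
E
python3 - <<'E'
from h import *
for n in ["scene","side"]:
    im,d,K,R,t=load(f"/tmp/{n}0.npz"); P=cloud(d,K,R,t)
    hsv=cv2.cvtColor(im,cv2.COLOR_RGB2HSV)
    blue=((hsv[...,0]>100)&(hsv[...,0]<125)&(hsv[...,1]>150))
    m=(~blue&(d>0)).astype(np.uint8)
    X=P[...,0];Y=P[...,1]
    m&=((X>0.2)&(X<0.8)&(np.abs(Y)<0.5)).astype(np.uint8)
    k,l,s,c=cv2.connectedComponentsWithStats(m)
    for i in range(1,k):
        if s[i,4]<40: continue
        p=P[l==i]; zt=np.percentile(p[:,2],95)
        top=p[p[:,2]>zt-0.006]; (cx,cy)=(top[:,:2].min(0)+top[:,:2].max(0))/2
        print(n,c[i].round(),s[i,4],"zt %.3f"%zt,"mid",cx.round(3),cy.round(3),"mean",top.mean(0).round(3),"ext",np.ptp(top,0).round(3), cv2.minAreaRect((top[:,:2]*1000).astype(np.float32)))
E
```

```text
scene [394.  44.] 4154 zt 0.369 mid 0.211 0.023 mean [0.21  0.037 0.372] ext [0.022 0.106 0.026] ((212.7441864013672, 23.48059844970703), (10.039578437805176, 107.99959564208984), 13.525849342346191)
scene [195. 117.] 415 zt 0.052 mid 0.535 -0.402 mean [ 0.536 -0.401  0.05 ] ext [0.05  0.049 0.008] ((535.336669921875, -401.5875549316406), (49.17023468017578, 48.5281982421875), 10.538322448730469)
scene [268. 133.] 134 zt 0.016 mid 0.446 -0.194 mean [ 0.448 -0.195  0.014] ext [0.036 0.036 0.008] ((447.5543518066406, -195.901611328125), (37.348426818847656, 32.50581359863281), 37.11127853393555)
scene [328. 171.] 357 zt 0.036 mid 0.46 0.02 mean [0.462 0.022 0.043] ext [0.01  0.011 0.015] ((460.8897705078125, 20.99701690673828), (9.917322158813477, 8.916753768920898), 30.183879852294922)
scene [220. 171.] 261 zt 0.017 mid 0.632 -0.223 mean [ 0.633 -0.223  0.015] ext [0.049 0.049 0.007] ((631.81103515625, -223.049072265625), (49.13069152832031, 47.353607177734375), 43.198429107666016)
scene [393. 198.] 609 zt 0.052 mid 0.449 0.209 mean [0.45  0.209 0.05 ] ext [0.062 0.062 0.008] ((449.04
[... 2154 characters left out ...]
.013] ((457.7558898925781, 14.938058853149414), (10.911693572998047, 12.06923770904541), 17.769168853759766)
side [302. 265.] 421 zt 0.015 mid 0.63 -0.227 mean [ 0.63  -0.228  0.013] ext [0.049 0.05  0.007] ((630.448486328125, -225.64744567871094), (51.968360900878906, 46.24074172973633), 77.51171875)
side [207. 267.] 256 zt 0.014 mid 0.445 -0.199 mean [ 0.445 -0.2    0.012] ext [0.034 0.037 0.008] ((445.10595703125, -199.0061492919922), (36.03568649291992, 34.18132781982422), 69.84827423095703)
side [270. 329.] 1198 zt 0.051 mid 0.534 -0.405 mean [ 0.533 -0.406  0.05 ] ext [0.049 0.051 0.008] ((534.1395263671875, -405.5239562988281), (50.16276550292969, 47.83641815185547), 80.4606704711914)
```

Call:
move_arm(
  increments=[
    [[1,0.4,-0.4,0,0,0,0],[1,0.8,-0.8,0,0,0,-0.07],[1,0.8,-1,0,0,0,-0.07],[1,0.8,-1,0,0,0,-0.07]],
  ],
)

```text
time: 0.43
tool_pos: [0.2038, -0.4049, 0.4038]
ee_rot: [-3.137, -0.002, 0.398]
wrist_force: [-0.4, 0.2, -1.4]
width: 0.0942
```

```bash
cat > go.py <<'E'
# usage: go.py x y tipz yawdeg -> deltas in tool units from measured pose
import sys
from bench import robot
import numpy as np
from scipy.spatial.transform import Rotation as Ro
def delta(x,y,tipz,yaw):
    o=robot.get_obs(); R=Ro.from_euler('xyz',o['ee_rot']).as_matrix()
    T=Ro.from_euler('xyz',[np.pi,0,np.deg2rad(yaw)]).as_matrix()
    d=R.T@(np.array([x,y,tipz+robot.tcp_to_tips])-o['tool_pos'])
    r=Ro.from_matrix(R.T@T).as_rotvec()
    print('t %.2f'%o['time'],'pos',o['tool_pos'].round(4),'tipz %.4f'%(o['tool_pos'][2]-robot.tcp_to_tips),'yaw %.2f'%np.rad2deg(o['ee_rot'][2]),'rp',o['ee_rot'][:2].round(4),'w %.4f'%o['width'],'F',o['wrist_force'].round(1))
    print('shift',(d/0.1).round(3),'turn',(r/(np.pi/2)).round(3))
if __name__=='__main__': delta(*map(float,sys.argv[1:5]))
E
python3 go.py 0.448 0.2075 0.15 22.8
```

```text
t 0.43 pos [ 0.2038 -0.4049  0.4038] tipz 0.2046 yaw 22.79 rp [-3.1374e+00 -2.0000e-03] w 0.0942 F [-0.4  0.2 -1.4]
shift [ 4.622 -4.698  0.574] turn [-0.003 -0.001 -0.   ]
```

Call:
move_arm(
  increments=[
    [[1,0.3,-0.3,0,0,0,0],[1,0.6,-0.6,0,0,0,0],[1,0.9,-0.9,0,0,0,0],[1,0.9,-0.9,0,0,0,0]],
  ],
)

```text
time: 0.77
tool_pos: [0.2527, -0.2877, 0.4049]
ee_rot: [-3.141, -0.002, 0.4]
wrist_force: [-1.0, 0.0, -0.3]
width: 0.0935
```

Call:
move_arm(
  increments=[
    [[1,0.3,-0.3,0,0,0,0],[1,0.6,-0.6,0,0,0,0],[1,0.9,-0.9,0,0,0,0],[1,0.9,-0.9,0,0,0,0]],
  ],
)

```text
time: 1.1
tool_pos: [0.3015, -0.1699, 0.4049]
ee_rot: [-3.14, -0.003, 0.403]
wrist_force: [0.1, -0.2, 0.8]
width: 0.0942
```

Call:
move_arm(
  increments=[
    [[1,0.3,-0.3,0,0,0,0],[1,0.6,-0.6,0,0,0,0],[1,0.9,-0.9,0,0,0,0],[1,0.9,-0.9,0,0,0,0]],
  ],
)

```text
time: 1.43
tool_pos: [0.3501, -0.0522, 0.4046]
ee_rot: [-3.139, -0.002, 0.404]
wrist_force: [-0.1, 0.7, 0.7]
width: 0.0942
```

Call:
move_arm(
  increments=[
    [[1,0.3,-0.3,0,0,0,0],[1,0.6,-0.6,0,0,0,0],[1,0.9,-0.9,0,0,0,0],[1,0.9,-0.9,0,0,0,0]],
  ],
)

```text
time: 1.77
tool_pos: [0.3989, 0.0646, 0.404]
ee_rot: [-3.139, -0.001, 0.401]
wrist_force: [-0.8, -1.1, 1.1]
width: 0.0941
```

```bash
python3 go.py 0.448 0.2075 0.15 22.8; cat > snap.py <<'E'
import sys
from bench import robot
import numpy as np,cv2
n,f=sys.argv[1:3]
p=robot.camera_params(n); im,d=robot.snapshot(n)
cv2.imwrite(f"pics/{f}.png",im[:,:,::-1]); np.savez(f"/tmp/{f}.npz",im=im,d=d,**p)
E
python3 snap.py wrist w1
```

```text
t 1.77 pos [0.3989 0.0646 0.404 ] tipz 0.2048 yaw 22.99 rp [-3.1392e+00 -7.0000e-04] w 0.0941 F [-0.8 -1.1  1.1]
shift [ 1.01  -1.122  0.552] turn [-0.002 -0.     0.002]
```

View pics/w1.png

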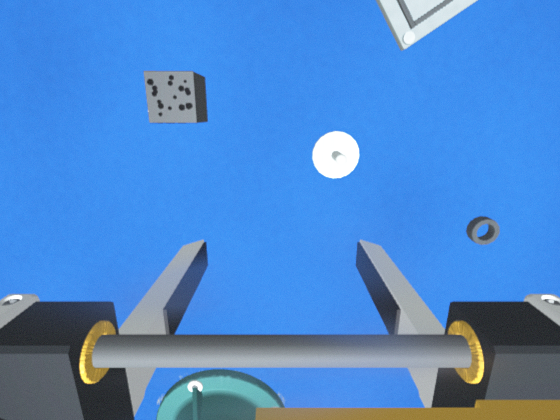

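The wrist view shows the cube's top at about (170,97), the plate disc at (336,155), the narrow ring at (482,230) and a stand corner at (408,38).

```bash
cat > meas.py <<'E'
import sys
from h import *
def comps(f,band=0.004,xyok=None):
    im,d,K,R,t=load(f"/tmp/{f}.npz"); P=cloud(d,K,R,t)
    hsv=cv2.cvtColor(im,cv2.COLOR_RGB2HSV)
    blue=((hsv[...,0]>95)&(hsv[...,0]<130)&(hsv[...,1]>110))
    m=(~blue&(d>0)&(P[...,2]<0.2)&(P[...,2]>0.003)&(P[...,0]>0.3)).astype(np.uint8)
    k,l,s,c=cv2.connectedComponentsWithStats(m)
    for i in range(1,k):
        if s[i,4]<100: continue
        b=l==i; p=P[b]; zt=np.percentile(p[:,2],90)
        tm=(b&(np.abs(P[...,2]-zt)<band)); top=P[tm]
        q=(top[:,:2]*1000).astype(np.float32)
        r=cv2.minAreaRect(q); e=cv2.minEnclosingCircle(q)
        print(f,"px",c[i].round(),s[i,4],"zt %.4f"%zt,"rect",np.round(r[0],1),np.round(r[1],1),round(r[2],1),"circ",np.round(e[0],1),round(e[1],1),"mean",(1000*top.mean(0)).round(1))
if __name__=='__main__': comps(sys.argv[1])
E
python3 meas.py w1
```

```text
w1 px [418.  17.] 2650 zt 0.0169 rect [621.1  -6.6] [44.1 95.5] 23.1 circ [640.2   1.5] 47.7 mean [623.1   4.1  15.2]
w1 px [175.  97.] 3006 zt 0.0515 rect [448.6 207.4] [49.1 50.5] 23.1 circ [448.5 207.3] 34.3 mean [449.2 207.2  50.6]
w1 px [335. 155.] 1686 zt 0.0102 rect [459.4  19.3] [54.  54.4] 23.3 circ [459.4  19. ] 27.7 mean [459.9  19.8   8.4]
w1 px [483. 230.] 550 zt 0.0147 rect [ 447.  -196.7] [33.9 34.6] 89.4 circ [ 446.9 -197.1] 17.9 mean [ 447.3 -196.2   13.6]
```

Call:
move_arm(
  increments=[
    [[1,0.3,-0.35,0,0,0,0],[1,0.6,-0.7,0.2,0,0,0],[1,0.9,-1,0.5,0,0,0],[1,0.9,-1,0.8,0,0,0],[1,0.9,-1,0.8,0,0,0],[1,0.9,-1,0.8,0,0,0]],
  ],
)

```text
time: 2.32
tool_pos: [0.442, 0.1862, 0.3213]
ee_rot: [3.141, 0.008, 0.393]
wrist_force: [0.2, 0.8, 0.5]
width: 0.0939
```

```bash
python3 go.py 0.4485 0.2074 0.02 23; python3 snap.py wrist w2;python3 meas.py w2
```

```text
t 2.32 pos [0.442  0.1862 0.3213] tipz 0.1221 yaw 22.52 rp [3.1411 0.008 ] w 0.0939 F [0.2 0.8 0.5]
shift [ 0.15  -0.171  1.02 ] turn [ 0.     0.005 -0.005]
w2 px [358.   8.] 979 zt 0.0152 rect [618.3 188.8] [13.1 49.3] 22.2 circ [624.2 191.2] 24.7 mean [619.2 189.3  14.1]
w2 px [529.  60.] 7109 zt 0.0167 rect [641.8  28.6] [97.8 55.2] 56.7 circ [636.7  32.2] 50.6 mean [639.9  38.9  14.9]
w2 px [259. 194.] 3800 zt 0.0513 rect [448.6 207.8] [50.6 49.2] 22.9 circ [448.9 207.5] 34.4 mean [449.8 208.   50.5]
w2 px [437. 246.] 2308 zt 0.0318 rect [460.8  22.8] [ 5.  11.4] 74.4 circ [460.2  20.7] 5.7 mean [461.   23.3  31.6]
w2 px [167. 292.] 2560 zt 0.1962 rect [428.2 232.9] [17.7  9.8] 63.3 circ [425.  234.5] 8.9 mean [429.2 234.6 195.8]
w2 px [393. 292.] 3053 zt 0.1954 rect [466.5 140.3] [ 9.4 18.4] 72.2 circ [465.5 137.1] 9.2 mean [468.2 139.9 194.9]
```

View pics/w2.png

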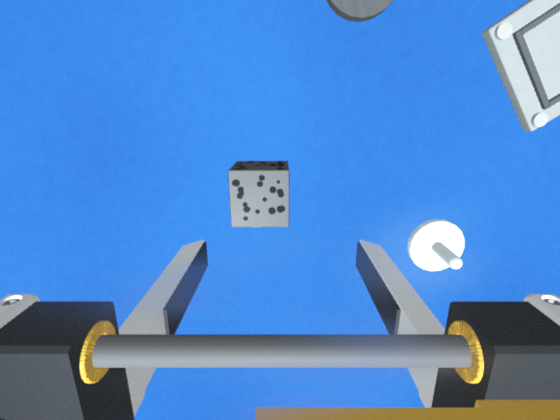

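The cube's top is at (260,197), ahead of and between the open fingers, and the measurement repeats to 0.5 mm. Next I align over it and descend.

Call:
move_arm(
  increments=[
    [[1,0.15,-0.17,0,0,0.005,-0.005],[1,0.15,-0.17,0.2,0,0.005,-0.005],[1,0.15,-0.17,0.5,0,0.005,-0.005],[1,0.15,-0.17,0.8,0,0.005,-0.005],[1,0.15,-0.17,1,0,0.005,-0.005],[1,0.15,-0.17,1,0,0.005,-0.005],[1,0.15,-0.17,1,0,0.005,-0.005]],
  ],
)

```text
time: 2.95
tool_pos: [0.45, 0.2078, 0.2262]
ee_rot: [3.141, -0.009, 0.399]
wrist_force: [-0.6, -0.3, 0.7]
width: 0.0942
```

```bash
python3 go.py 0.4485 0.2074 0.02 23
```

```text
t 2.95 pos [0.45   0.2078 0.2262] tipz 0.0270 yaw 22.88 rp [ 3.1408 -0.0091] w 0.0942 F [-0.6 -0.3  0.7]
shift [-0.016 -0.003  0.07 ] turn [ 0.001 -0.006 -0.001]
```

Call:
move_arm(
  increments=[
    [[1,-0.01,0,0.07,0,-0.005,0],[1,-0.01,0,0.07,0,-0.005,0],[0.3,-0.01,0,0.07,0,-0.005,0],[0.3,-0.01,0,0.07,0,-0.005,0],[0.3,-0.01,0,0.07,0,-0.005,0],[0.3,-0.01,0,0.07,0,-0.005,0],[0.3,-0.01,0,0.07,0,-0.005,0],[0.3,-0.01,0,0.07,0,-0.005,0]],
  ],
)

```text
time: 3.62
tool_pos: [0.4483, 0.209, 0.2177]
ee_rot: [3.141, -0.0, 0.402]
wrist_force: [-0.4, -0.2, -0.5]
width: 0.0576
```

```bash
python3 go.py 0.4485 0.2074 0.02 23
```

```text
t 3.62 pos [0.4483 0.209  0.2177] tipz 0.0185 yaw 23.03 rp [ 3.1415e+00 -1.0000e-04] w 0.0576 F [-0.4 -0.2 -0.5]
shift [-0.005  0.016 -0.015] turn [ 0. -0.  0.]
```

Still closing.

Call:
move_arm(
  increments=[
    [[0,0,0,0,0,0,0],[0,0,0,0,0,0,0],[0,0,0,0,0,0,0],[0,0,0,0,0,0,0],[0,0,0,0,0,0,0],[0,0,0,-0.05,0,0,0],[0,0,0,-0.15,0,0,0],[0,0,0,-0.3,0,0,0]],
  ],
)

```text
time: 4.28
tool_pos: [0.4478, 0.2087, 0.247]
ee_rot: [-3.142, 0.004, 0.402]
wrist_force: [0.4, -0.4, -1.3]
width: 0.0495
```

```bash
python3 go.py 0.659 0.016 0.1 56.7; python3 snap.py side s1
```

```text
t 4.28 pos [0.4478 0.2087 0.247 ] tipz 0.0478 yaw 23.01 rp [-3.1415  0.0036] w 0.0495 F [ 0.4 -0.4 -1.3]
shift [ 1.189  2.599 -0.527] turn [-0.001  0.002 -0.374]
```

View pics/s1.png

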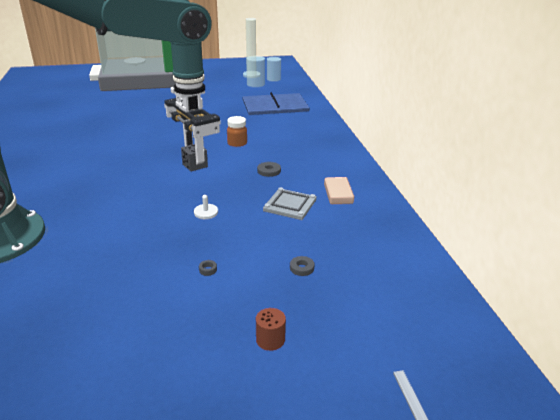

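The cube is held at (194,157) and lifted clear. Carrying it to the stand.

Call:
move_arm(
  increments=[
    [[0,0.1,0.2,-0.2,0,0,0],[0,0.25,0.5,-0.4,0,0,0],[0,0.4,0.8,-0.6,0,0,0],[0,0.45,1,-0.6,0,0,0]],
  ],
)

```text
time: 4.67
tool_pos: [0.532, 0.1332, 0.3134]
ee_rot: [3.138, -0.011, 0.401]
wrist_force: [1.2, 0.8, -1.0]
width: 0.0499
```

Call:
move_arm(
  increments=[
    [[0,0.15,0.3,0,0,0,-0.05],[0,0.3,0.6,0,0,0,-0.12],[0,0.4,0.9,0,0,0,-0.2],[0,0.4,1,0,0,0,-0.27],[0,0.4,1,0,0,0,-0.34],[0,0.4,1,0,0,0,-0.37],[0,0.4,1,0,0,0,-0.37]],
  ],
)

```text
time: 5.25
tool_pos: [0.605, 0.0575, 0.3078]
ee_rot: [3.141, -0.0, 0.983]
wrist_force: [0.1, -0.6, -1.9]
width: 0.0501
```

```bash
python3 go.py 0.659 0.016 0.1 56.7; python3 snap.py wrist w3; python3 meas.py w3
```

```text
t 5.25 pos [0.605  0.0575 0.3078] tipz 0.1086 yaw 56.30 rp [ 3.1413e+00 -1.0000e-04] w 0.0501 F [ 0.1 -0.6 -1.9]
shift [-0.046  0.679  0.086] turn [ 0.    -0.    -0.004]
w3 px [221.  43.] 4894 zt 0.0154 rect [642.2 197.3] [62.4 62.9] 16.5 circ [642.2 197.3] 31.8 mean [642.8 197.8  14.5]
w3 px [473.  99.] 10347 zt 0.0261 rect [790.1  46.2] [97.9 59.2] 83.4 circ [790.1  45.8] 54.8 mean [790.   48.9  25. ]
w3 px [309. 250.] 25387 zt 0.1706 rect [607.5  57.4] [17.7 74.3] 56.3 circ [611.6  63.6] 37.2 mean [610.8  61.8 170.8]
```

View pics/w3.png

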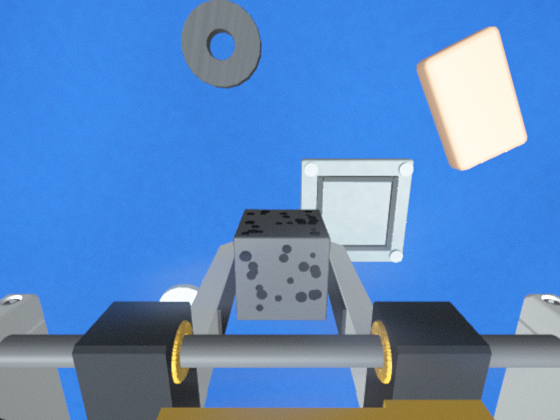

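The view shows the stand with outer corners at about TL (302,160), TR (413,160) and BR (403,262). The cube is level in the jaws at (283,265), and the wide ring is at (221,43).

```bash
python3 - <<'E'
from h import *
im,d,K,R,t=load("/tmp/w3.npz"); P=cloud(d,K,R,t)
p=ray([[302,160],[413,160],[403,262]],0.012,K,R,t)
print(p.round(4),np.linalg.norm(p[0]-p[1]),np.linalg.norm(p[2]-p[1]),(p[0]+p[2])/2)
e=p[1]-p[0]; print(np.degrees(np.arctan2(e[1],e[0])))
# screws (bright circles) tops z=.016
q=ray([[312,170],[405.5,169],[396,256]],0.016,K,R,t);print(q.round(4),(q[0]+q[2])/2)
# cube: top pts
v,u=np.mgrid[:420,:560]
m=(u>238)&(u<325)&(v>240)&(v<315)&(d>0); z=P[m]; print('cube top',np.median(z[:,2])); k=z[np.abs(z[:,2]-np.median(z[:,2]))<.004]; print(cv2.minAreaRect((k[:,:2]*1000).astype(np.float32)))
E
```

```text
[[ 0.6467  0.0838  0.012 ]
 [ 0.7287  0.0294  0.012 ]
 [ 0.6755 -0.0549  0.012 ]] 0.09838574729594883 0.0996706608602597 [0.66110141 0.01446996 0.012     ]
-33.60780392058203
[[ 0.6494  0.0721  0.016 ]
 [ 0.7185  0.0273  0.016 ]
 [ 0.6725 -0.0429  0.016 ]] [0.66095739 0.01462797 0.016     ]
cube top 0.14048494934770192
((606.5789794921875, 56.31487274169922), (44.580833435058594, 47.12494659423828), 56.6970100402832)
```

```bash
python3 go.py 0.660 0.015 0.045 56.5
```

```text
t 5.30 pos [0.6049 0.0578 0.3078] tipz 0.1086 yaw 56.22 rp [ 3.1413e+00 -1.0000e-04] w 0.0498 F [-0.9 -0.4 -0.7]
shift [-0.049  0.696  0.636] turn [ 0.    -0.    -0.003]
```

Call:
move_arm(
  increments=[
    [[0,0,0.3,0,0,0,0],[0,-0.05,0.7,0,0,0,-0.003],[0,-0.05,0.7,0.1,0,0,-0.003],[0,-0.05,0.7,0.3,0,0,-0.003],[0,-0.05,0.7,0.5,0,0,-0.003],[0,-0.05,0.7,0.6,0,0,-0.003],[0,-0.05,0.7,0.6,0,0,-0.003]],
  ],
)

```text
time: 5.88
tool_pos: [0.6591, 0.0153, 0.2439]
ee_rot: [-3.136, 0.004, 0.987]
wrist_force: [-0.1, 1.4, -2.4]
width: 0.0499
```

```bash
python3 go.py 0.660 0.015 0.0305 56.5;  python3 snap.py wrist w4
```

```text
t 5.88 pos [0.6591 0.0153 0.2439] tipz 0.0447 yaw 56.54 rp [-3.1358  0.0036] w 0.0499 F [-0.1  1.4 -2.4]
shift [0.003 0.01  0.142] turn [-0.004  0.002  0.   ]
```

View pics/w4.png

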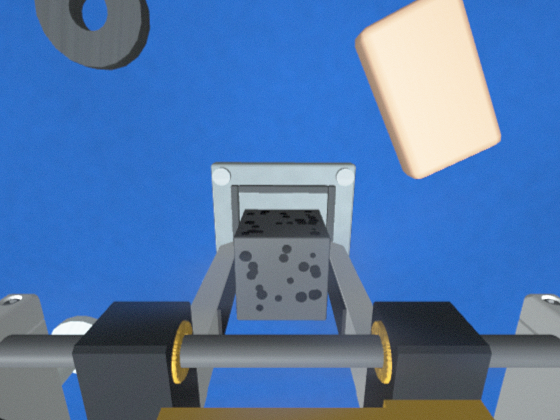

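The cube is centred laterally over the recess (lip inner sides at columns 240 and 328) and square to it. Lowering.

Call:
move_arm(
  increments=[
    [[0,0,0.01,0.03,0,0,0],[0,0,0.01,0.06,0,0,0],[0,0,0.01,0.09,0,0,0],[0,0,0.01,0.11,0,0,0],[0,0,0.01,0.12,0,0,0],[0,0,0.01,0.12,0,0,0],[0,0,0.01,0.12,0,0,0]],
  ],
)

```text
time: 6.52
tool_pos: [0.6611, 0.0145, 0.2358]
ee_rot: [3.141, 0.0, 0.987]
wrist_force: [-0.5, -0.7, -0.9]
width: 0.05
```

```bash
python3 go.py 0.660 0.015 0.0305 56.5
```

```text
t 6.52 pos [0.6611 0.0145 0.2358] tipz 0.0366 yaw 56.58 rp [3.1414 0.    ] w 0.0500 F [-0.5 -0.7 -0.9]
shift [-0.002 -0.012  0.061] turn [0.    0.    0.001]
```

Call:
move_arm(
  increments=[
    [[0,0,0,0.02,0,0,0],[0,0,0,0.03,0,0,0],[0,0,0,0.04,0,0,0],[0,0,0,0.04,0,0,0]],
  ],
)

```text
time: 6.85
tool_pos: [0.661, 0.0145, 0.2313]
ee_rot: [-3.141, 0.0, 0.987]
wrist_force: [0.1, 1.0, -1.9]
width: 0.05
```

```bash
python3 go.py 0.660 0.015 0.0305 56.5
```

```text
t 6.85 pos [0.661  0.0145 0.2313] tipz 0.0321 yaw 56.58 rp [-3.1412e+00  4.0000e-04] w 0.0500 F [ 0.1  1.  -1.9]
shift [-0.001 -0.011  0.016] turn [-0.     0.     0.001]
```

Call:
move_arm(
  increments=[
    [[0,0,0,0.01,0,0,0],[0,0,0,0.02,0,0,0],[0,0,0,0.02,0,0,0]],
  ],
)

```text
time: 7.1
tool_pos: [0.6611, 0.0145, 0.2297]
ee_rot: [3.141, -0.0, 0.987]
wrist_force: [-1.0, 0.3, -1.6]
width: 0.0499
```

```bash
python3 go.py 0.660 0.015 0.0305 56.5
```

```text
t 7.10 pos [0.6611 0.0145 0.2297] tipz 0.0305 yaw 56.58 rp [ 3.1413 -0.    ] w 0.0499 F [-1.   0.3 -1.6]
shift [-0.002 -0.012  0.   ] turn [ 0.    -0.     0.001]
```

Call:
move_arm(
  increments=[
    [[0,0,0,0.01,0,0,0],[0,0,0,0.01,0,0,0],[0,0,0,0.015,0,0,0],[0,0,0,0.015,0,0,0]],
  ],
)

```text
time: 7.43
tool_pos: [0.6611, 0.0145, 0.2296]
ee_rot: [3.141, -0.0, 0.988]
wrist_force: [-2.7, 0.6, 5.4]
width: 0.05
```

```bash
python3 go.py 0.660 0.015 0.0305 56.5
```

```text
t 7.43 pos [0.6611 0.0145 0.2296] tipz 0.0304 yaw 56.58 rp [ 3.1408e+00 -3.0000e-04] w 0.0500 F [-2.7  0.6  5.4]
shift [-0.002 -0.012 -0.001] turn [ 0.    -0.     0.001]
```

Contact (+5 N) at the expected height, so I open the jaws, settle, then rise.

Call:
move_arm(
  increments=[
    [[0.7,0,0,-0.01,0,0,0],[0.9,0,0,-0.01,0,0,0],[0.9,0,0,-0.01,0,0,0],[0.9,0,0,-0.01,0,0,0],[0.9,0,0,-0.01,0,0,0],[0.9,0,0,-0.01,0,0,0]],
  ],
)

```text
time: 7.93
tool_pos: [0.661, 0.0145, 0.2288]
ee_rot: [-3.141, 0.0, 0.988]
wrist_force: [-0.0, 0.5, 0.2]
width: 0.0836
```

Call:
move_arm(
  increments=[
    [[0.9,0,0,-0.2,0,0,0],[0.9,0,0,-0.5,0,0,0],[0.9,0,0,-0.8,0,0,0],[0.9,0,0,-1,0,0,0]],
  ],
)

```text
time: 8.27
tool_pos: [0.6613, 0.0145, 0.3323]
ee_rot: [3.138, -0.002, 0.987]
wrist_force: [0.9, 1.2, 0.6]
width: 0.0849
```

```bash
python3 go.py 0.4594 0.0191 0.12 56.5;  python3 snap.py wrist w5; python3 meas.py w5
```

```text
t 8.27 pos [0.6613 0.0145 0.3323] tipz 0.1331 yaw 56.58 rp [ 3.1384e+00 -1.7000e-03] w 0.0849 F [0.9 1.2 0.6]
shift [-1.074 -1.711  0.124] turn [ 0.002 -0.001  0.001]
w5 px [145.  44.] 4345 zt 0.0155 rect [642.1 197.3] [62.  63.4] 56.7 circ [642.1 197.1] 32.0 mean [643.  197.6  14.5]
w5 px [378.  97.] 8178 zt 0.0262 rect [790.2  45.7] [97.9 58.3] 83.1 circ [790.6  45.8] 54.7 mean [790.4  48.1  25.1]
w5 px [278. 198.] 9551 zt 0.0627 rect [662.3  12.5] [50.5 50.1] 57.1 circ [662.3  12.6] 34.5 mean [662.8  13.3  62.3]
w5 px [160. 285.] 3616 zt 0.1946 rect [628.2  41.2] [10.4 20.3] 4.2 circ [623.7  40.8] 10.2 mean [628.4  43.4 194.7]
w5 px [378. 282.] 1973 zt 0.1971 rect [702.7  -8.2] [20.9  9.6] 21.1 circ [704.3 -12.4] 10.5 mean [704.8  -7.1 196.6]
w5 px [369. 379.] 763 zt 0.0147 rect [ 629.6 -230. ] [37.6 48.4] 56.5 circ [ 632.7 -225.3] 24.5 mean [ 630.1 -229.3   13.8]
w5 px [227. 414.] 161 zt 0.0141 rect [ 451.4 -183.1] [ 7.  20.3] 65.4 circ [ 450.7 -184.6] 10.2 mean [ 453.  -184.    12.8]
```

View pics/w5.png

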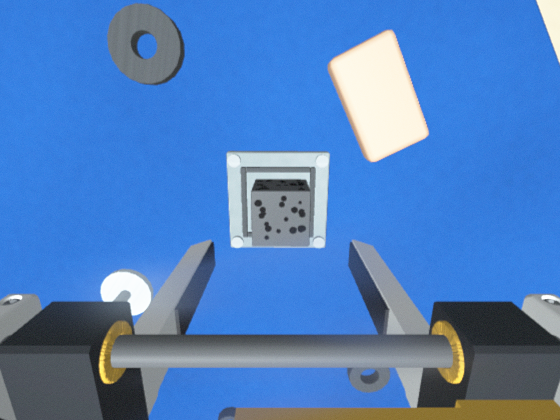

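The cube is in the recess at (280,212), top at 62.7 mm (62 expected) and about 2 mm off the stand's centre, square to the lip. Next the plate, seen at (126,292).

Call:
move_arm(
  increments=[
    [[0.9,-0.2,-0.3,0,0,0,0],[0.9,-0.4,-0.6,0,0,0,0],[0.9,-0.6,-0.9,0,0,0,0],[0.7,-0.6,-0.9,0,0,0,0]],
  ],
)

```text
time: 8.65
tool_pos: [0.5471, 0.0145, 0.3258]
ee_rot: [-3.133, 0.005, 0.988]
wrist_force: [1.2, 0.4, -0.8]
width: 0.0811
```

Call:
move_arm(
  increments=[
    [[0.6,-0.2,-0.3,0,0,0,0],[0.5,-0.4,-0.6,0,0,0,0],[0.5,-0.4,-0.7,0,0,0,0],[0.5,-0.4,-0.7,0,0,0,0],[0.5,-0.4,-0.7,0,0,0,0]],
  ],
)

```text
time: 9.07
tool_pos: [0.4729, 0.0193, 0.3296]
ee_rot: [3.14, -0.001, 0.988]
wrist_force: [0.1, 0.3, 0.6]
width: 0.0485
```

```bash
python3 go.py 0.4594 0.0191 0.08 56.5;  python3 snap.py wrist w6; python3 meas.py w6
```

```text
t 9.07 pos [0.4729 0.0193 0.3296] tipz 0.1304 yaw 56.60 rp [ 3.1395e+00 -1.1000e-03] w 0.0485 F [0.1 0.3 0.6]
shift [-0.077 -0.112  0.504] turn [ 0.001 -0.001  0.001]
w6 px [554.  19.] 502 zt 0.0154 rect [757.7  23.5] [34.5  3.4] 83.6 circ [757.8  23.5] 17.3 mean [758.2  28.8  14. ]
w6 px [458.  93.] 14313 zt 0.0627 rect [661.6  12.6] [50.  51.2] 56.6 circ [662.2  12.8] 35.2 mean [661.4  14.   62.3]
w6 px [268. 208.] 2276 zt 0.0171 rect [462.6  21.1] [ 4.5 11.4] 38.9 circ [460.9  19.7] 5.7 mean [462.8  22.   17.1]
w6 px [220. 279.] 1791 zt 0.1969 rect [454.5  36.3] [ 9.9 20.8] 4.6 circ [450.5  36. ] 10.4 mean [454.6  39.6 196.7]
w6 px [343. 282.] 1822 zt 0.1970 rect [499.3   6.5] [20.7  9.9] 19.3 circ [500.6   2.7] 10.3 mean [502.6   8.  196.7]
w6 px [513. 299.] 1027 zt 0.0147 rect [ 629.1 -218.3] [48.4 34.3] 29.4 circ [ 632.4 -224.1] 24.5 mean [ 627.2 -215.9   13.7]
```

View pics/w6.png

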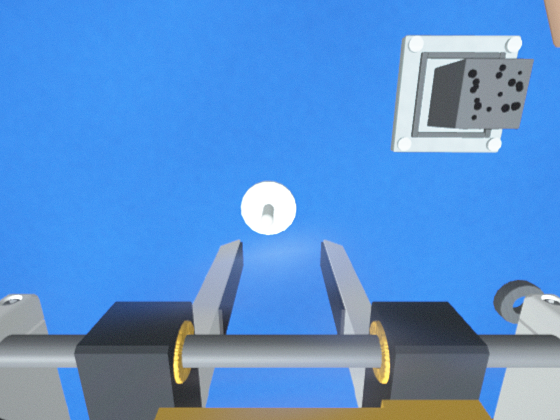

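The plate's disc is centred at (268,208) with the pin upright, and the cube is still flat in the stand at (490,95).

```bash
python3 - <<'E'
from h import *
im,d,K,R,t=load("/tmp/w6.npz")
m=(im.min(2)>170).astype(np.uint8); m[:,:225]=0;m[:,310:]=0;m[:170]=0;m[242:]=0
c=max(cv2.findContours(m,0,1)[0],key=cv2.contourArea)
h=cv2.convexHull(c)[:,0]; p=ray(h,0.008,K,R,t)[:,:2]*1000
print(cv2.minEnclosingCircle(p.astype(np.float32)))
E
python3 go.py 0.4594 0.0191 0.016 56.5
```

```text
((459.712646484375, 19.176095962524414), 28.427080154418945)
t 9.12 pos [0.4734 0.0192 0.3297] tipz 0.1305 yaw 56.59 rp [ 3.1394e+00 -1.0000e-03] w 0.0475 F [-0.2 -0.1 -0.3]
shift [-0.079 -0.119  1.145] turn [ 0.001 -0.001  0.001]
```

Call:
move_arm(
  increments=[
    [[0.5,-0.08,-0.12,0,0,0,0],[0.5,-0.08,-0.12,0.1,0,0,0],[0.5,-0.08,-0.12,0.4,0,0,0],[0.5,-0.08,-0.12,0.7,0,0,0],[0.5,-0.08,-0.12,0.9,0,0,0],[0.5,-0.08,-0.12,1,0,0,0],[0.5,-0.08,-0.12,1,0,0,0]],
  ],
)

```text
time: 9.7
tool_pos: [0.4578, 0.0191, 0.2259]
ee_rot: [-3.136, 0.003, 0.987]
wrist_force: [0.4, -0.8, -0.5]
width: 0.0472
```

```bash
python3 go.py 0.4595 0.0193 0.016 56.5
```

```text
t 9.70 pos [0.4578 0.0191 0.2259] tipz 0.0267 yaw 56.57 rp [-3.1364e+00  3.0000e-03] w 0.0472 F [ 0.4 -0.8 -0.5]
shift [0.012 0.013 0.107] turn [-0.003  0.002  0.001]
```

Call:
move_arm(
  increments=[
    [[0.5,0,0,0.05,0,0,0],[0.5,0,0,0.09,0,0,0],[0.5,0,0,0.09,0,0,0],[0.5,0,0,0.09,0,0,0]],
  ],
)

```text
time: 10.03
tool_pos: [0.4585, 0.0191, 0.2211]
ee_rot: [3.14, -0.001, 0.988]
wrist_force: [0.4, 0.2, 0.7]
width: 0.0469
```

```bash
python3 go.py 0.4595 0.0193 0.016 56.5
```

```text
t 10.03 pos [0.4585 0.0191 0.2211] tipz 0.0219 yaw 56.58 rp [ 3.1398e+00 -8.0000e-04] w 0.0469 F [0.4 0.2 0.7]
shift [0.007 0.007 0.059] turn [ 0.001 -0.001  0.001]
```

Call:
move_arm(
  increments=[
    [[0.5,0.01,0.01,0.03,0,0,0],[0.3,0.01,0.01,0.03,0,0,0],[0,0.01,0.01,0.03,0,0,0],[0,0.01,0.01,0.03,0,0,0],[0,0.01,0.01,0.03,0,0,0],[0,0.01,0.01,0.03,0,0,0],[0,0.01,0.01,0.03,0,0,0],[0,0.01,0.01,0.03,0,0,0]],
  ],
)

```text
time: 10.7
tool_pos: [0.4594, 0.0194, 0.2172]
ee_rot: [-3.142, 0.0, 0.987]
wrist_force: [-0.6, -0.1, 0.7]
width: 0.0111
```

Call:
move_arm(
  increments=[
    [[0,0,0,0,0,0,0],[0,0,0,0,0,0,0]],
  ],
)

```text
time: 10.87
tool_pos: [0.4594, 0.0194, 0.2172]
ee_rot: [3.142, 0.0, 0.988]
wrist_force: [-1.3, 0.8, 0.8]
width: 0.0108
```

```bash
python3 go.py 0.4595 0.0193 0.12 56.5
```

```text
t 10.87 pos [0.4594 0.0194 0.2172] tipz 0.0180 yaw 56.58 rp [3.1416 0.    ] w 0.0108 F [-1.3  0.8  0.8]
shift [-0.     0.002 -1.02 ] turn [0.    0.    0.001]
```

Call:
move_arm(
  increments=[
    [[0,0,0,-0.1,0,0,0],[0,0,0,-0.3,0,0,0],[0,0,0,-0.6,0,0,0],[0,0,0,-0.9,0,0,0],[0,0,0,-1,0,0,0],[0,0,0,-1,0,0,0]],
  ],
)

```text
time: 11.37
tool_pos: [0.4603, 0.0193, 0.321]
ee_rot: [3.134, -0.004, 0.988]
wrist_force: [1.1, 0.7, -0.5]
width: 0.0112
```

```bash
python3 go.py 0.662 0.013 0.12 56.5; python3 snap.py side s2;
```

```text
t 11.37 pos [0.4603 0.0193 0.321 ] tipz 0.1218 yaw 56.58 rp [ 3.1344 -0.0038] w 0.0112 F [ 1.1  0.7 -0.5]
shift [1.058 1.718 0.034] turn [ 0.005 -0.002  0.001]
```

View pics/s2.png

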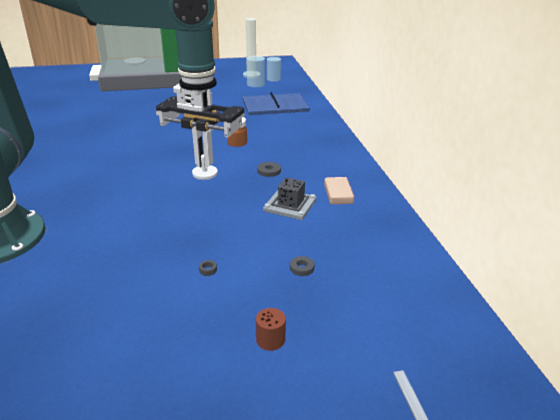

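The plate hangs level from the fingers at (204,172), and the cube sits in the stand at (290,195). Moving over.

Call:
move_arm(
  increments=[
    [[0,0.2,0.3,0,0,0,0],[0,0.4,0.6,0,0,0,0],[0,0.6,0.9,0,0,0,0],[0,0.6,0.9,0,0,0,0]],
  ],
)

```text
time: 11.75
tool_pos: [0.5715, 0.0196, 0.3114]
ee_rot: [-3.137, 0.003, 0.987]
wrist_force: [0.4, 0.9, -0.3]
width: 0.0112
```

Call:
move_arm(
  increments=[
    [[0,0.1,0.2,0,0,0,0],[0,0.3,0.5,0,0,0,0],[0,0.43,0.7,0,0,0,0],[0,0.46,0.82,0,0,0,0],[0,0.46,0.82,0,0,0,0],[0,0.46,0.82,0,0,0,0],[0,0.46,0.82,0,0,0,0]],
  ],
)

```text
time: 12.33
tool_pos: [0.6603, 0.0133, 0.3155]
ee_rot: [-3.138, 0.002, 0.988]
wrist_force: [-0.2, 0.9, 0.4]
width: 0.0115
```

```bash
python3 go.py 0.662 0.013 0.090 56.5; python3 snap.py wrist w7;
```

```text
t 12.33 pos [0.6603 0.0133 0.3155] tipz 0.1163 yaw 56.58 rp [-3.1384e+00  1.8000e-03] w 0.0115 F [-0.2  0.9  0.4]
shift [0.007 0.016 0.262] turn [-0.002  0.001  0.001]
```

View pics/w7.png

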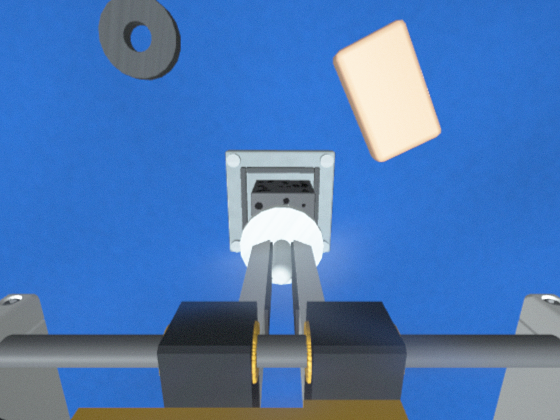

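The plate's disc at (282,240) is level over the cube. Lowering, then creeping in to contact at tip height about 0.080.

Call:
move_arm(
  increments=[
    [[0,0,0.01,0.05,0,0,0],[0,0,0.01,0.13,0,0,0],[0,0,0.01,0.2,0,0,0],[0,0,0.01,0.25,0,0,0],[0,0,0.01,0.27,0,0,0],[0,0,0.01,0.28,0,0,0],[0,0,0.01,0.28,0,0,0],[0,0,0.01,0.28,0,0,0]],
  ],
)

```text
time: 13.05
tool_pos: [0.6623, 0.0126, 0.2894]
ee_rot: [3.141, -0.0, 0.988]
wrist_force: [0.3, 0.1, 0.1]
width: 0.0112
```

```bash
python3 go.py 0.662 0.013 0.080 56.5
```

```text
t 13.05 pos [0.6623 0.0126 0.2894] tipz 0.0902 yaw 56.58 rp [ 3.1412e+00 -1.0000e-04] w 0.0112 F [0.3 0.1 0.1]
shift [ 0.002 -0.005  0.102] turn [ 0.    -0.     0.001]
```

Call:
move_arm(
  increments=[
    [[0,0,0,0.03,0,0,0],[0,0,0,0.06,0,0,0],[0,0,0,0.08,0,0,0],[0,0,0,0.08,0,0,0],[0,0,0,0.09,0,0,0],[0,0,0,0.1,0,0,0],[0,0,0,0.1,0,0,0]],
  ],
)

```text
time: 13.63
tool_pos: [0.6622, 0.0126, 0.2793]
ee_rot: [3.141, -0.0, 0.987]
wrist_force: [0.8, 0.1, -0.9]
width: 0.0114
```

```bash
python3 go.py 0.662 0.013 0.080 56.5
```

```text
t 13.63 pos [0.6622 0.0126 0.2793] tipz 0.0801 yaw 56.58 rp [ 3.1412e+00 -1.0000e-04] w 0.0114 F [ 0.8  0.1 -0.9]
shift [ 0.002 -0.004  0.001] turn [ 0.    -0.     0.001]
```

Call:
move_arm(
  increments=[
    [[0,0,0,0.01,0,0,0],[0,0,0,0.01,0,0,0],[0,0,0,0.015,0,0,0],[0,0,0,0.015,0,0,0]],
  ],
)

```text
time: 13.97
tool_pos: [0.6621, 0.0126, 0.2793]
ee_rot: [3.14, -0.0, 0.988]
wrist_force: [-2.4, 0.4, 5.5]
width: 0.0115
```

```bash
python3 go.py 0.662 0.013 0.080 56.5
```

```text
t 13.97 pos [0.6621 0.0126 0.2793] tipz 0.0801 yaw 56.58 rp [ 3.1404e+00 -5.0000e-04] w 0.0115 F [-2.4  0.4  5.5]
shift [ 0.002 -0.003  0.001] turn [ 0.001 -0.     0.001]
```

Call:
move_arm(
  increments=[
    [[0.3,0,0,-0.01,0,0,0],[0.5,0,0,-0.01,0,0,0],[0.5,0,0,-0.01,0,0,0],[0.5,0,0,-0.01,0,0,0],[0.5,0,0,-0.01,0,0,0],[0.5,0,0,-0.01,0,0,0]],
  ],
)

```text
time: 14.47
tool_pos: [0.6622, 0.0126, 0.2782]
ee_rot: [-3.141, 0.0, 0.987]
wrist_force: [-0.6, -0.5, -0.7]
width: 0.046
```

Call:
move_arm(
  increments=[
    [[0.5,0,0,-0.2,0,0,0],[0.7,0,0,-0.5,0,0,0],[0.9,0,0,-0.8,0,0,0],[1,0,0,-1,0,0,0],[1,0,0,-1,0,0,0]],
  ],
)

```text
time: 14.88
tool_pos: [0.6627, 0.0126, 0.3854]
ee_rot: [3.132, -0.006, 0.988]
wrist_force: [0.1, 0.1, 1.6]
width: 0.0703
```

```bash
python3 go.py 0.6422 0.1973 0.12 56.5; python3 snap.py wrist w8; python3 meas.py w8
```

```text
t 14.88 pos [0.6627 0.0126 0.3854] tipz 0.1862 yaw 56.58 rp [ 3.1316 -0.0056] w 0.0703 F [0.1 0.1 1.6]
shift [ 1.425 -1.195  0.659] turn [ 0.006 -0.004  0.001]
w8 px [162.  56.] 2997 zt 0.0157 rect [642.3 197.2] [62.4 63. ] 16.9 circ [642.4 197.4] 32.1 mean [642.9 197.5  14.5]
w8 px [359. 100.] 5733 zt 0.0263 rect [790.   45.7] [97.5 58.4] 82.7 circ [791.1  45.7] 54.6 mean [790.4  47.7  25.1]
w8 px [274. 188.] 7079 zt 0.0709 rect [663.8  11.4] [54.9 54.7] 4.6 circ [663.7  11.2] 27.9 mean [664.7  12.6  70.4]
w8 px [215. 246.] 160 zt 0.1992 rect [637.5  41. ] [ 3.5 12.3] 40.2 circ [636.1  39.9] 6.1 mean [637.   41.5 197.7]
w8 px [349. 245.] 130 zt 0.1991 rect [705.7  -4.3] [ 2.6 10.8] 53.2 circ [705.7  -4.3] 5.5 mean [705.5  -3.4 197.5]
w8 px [351. 330.] 166 zt 0.0144 rect [ 639.4 -204.9] [ 8.9 25.2] 60.3 circ [ 637.6 -208. ] 12.6 mean [ 640.6 -205.8   13.3]
w8 px [233. 389.] 435 zt 0.0145 rect [ 447.5 -197.6] [34.8 33. ] 56.8 circ [ 448.  -197.5] 17.8 mean [ 448.1 -196.6   13.5]
```

View pics/w8.png

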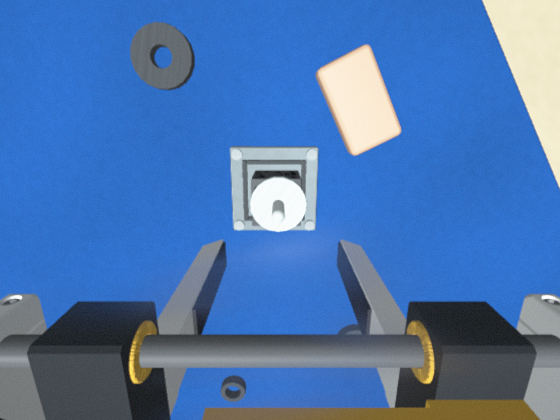

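The plate lies flat on the cube, its disc centred at (278,204) with the top at 70.9 mm (70 expected) and the pin up. Next the wide ring, seen at (162,56).

Call:
move_arm(
  increments=[
    [[1,0.25,-0.2,0,0,0,0],[1,0.5,-0.4,0,0,0,0],[1,0.8,-0.6,0,0,0,0],[1,0.8,-0.7,0,0,0,0]],
  ],
)

```text
time: 15.27
tool_pos: [0.6476, 0.1226, 0.375]
ee_rot: [-3.136, 0.0, 0.992]
wrist_force: [-0.3, 0.0, -0.4]
width: 0.0937
```

Call:
move_arm(
  increments=[
    [[1,0.2,-0.2,0.1,0,0,0],[1,0.5,-0.4,0.3,0,0,0],[1,0.55,-0.45,0.6,0,0,0],[1,0.55,-0.45,0.7,0,0,0],[1,0.55,-0.45,0.7,0,0,0],[1,0.55,-0.45,0.7,0,0,0]],
  ],
)

```text
time: 15.77
tool_pos: [0.6404, 0.1875, 0.3068]
ee_rot: [-3.14, 0.003, 0.987]
wrist_force: [-0.9, -0.9, 1.1]
width: 0.0939
```

```bash
python3 go.py 0.6423 0.1973 0.03 56.5; python3 snap.py wrist w9; python3 meas.py w9;python3 go.py 0.6423 0.1973 0.03 56.5;
```

```text
t 15.77 pos [0.6404 0.1875 0.3068] tipz 0.1076 yaw 56.53 rp [-3.1395  0.0033] w 0.0939 F [-0.9 -0.9  1.1]
shift [ 0.094 -0.037  0.776] turn [-0.001  0.002  0.   ]
w9 px [58. 39.] 8336 zt 0.0761 rect [584.  381.1] [42.6 34.7] 42.8 circ [582.6 383.6] 25.0 mean [584.5 381.2  75.5]
w9 px [276. 196.] 3287 zt 0.0152 rect [642.5 198. ] [62.  62.3] 69.6 circ [642.6 197.9] 31.5 mean [643.2 198.8  14.3]
w9 px [495. 242.] 7381 zt 0.0258 rect [790.2  46.1] [99.2 58.8] 82.8 circ [790.1  46.1] 55.3 mean [790.4  49.7  24.9]
w9 px [162. 298.] 3079 zt 0.1897 rect [602.6 222.1] [ 6.6 13. ] 28.1 circ [600.5 220.9] 6.6 mean [602.5 222.5 189.6]
w9 px [388. 301.] 6319 zt 0.1842 rect [688.1 163.8] [15.   9.4] 8.8 circ [688.6 160.9] 7.6 mean [689.5 164.1 184.2]
w9 px [147. 375.] 147 zt 0.1997 rect [598.5 208.6] [9.5 1.2] 56.0 circ [598.4 208.7] 4.7 mean [598.1 208.2 198.2]
w9 px [399. 382.] 1271 zt 0.1946 rect [678.9 154.6] [8.9 1.2] 57.2 circ [679.  154.5] 4.5 mean [678.5 153.9 195.7]
t 15.82 pos [0.6409 0.1873 0.3089] tipz 0.1097 yaw 56.49 rp [3.1412e+00 6.0000e-04] w 0.0941 F [0.9 0.4 0.4]
shift [ 0.091 -0.044  0.797] turn [ 0.  0. -0.]
```

View pics/w9.png

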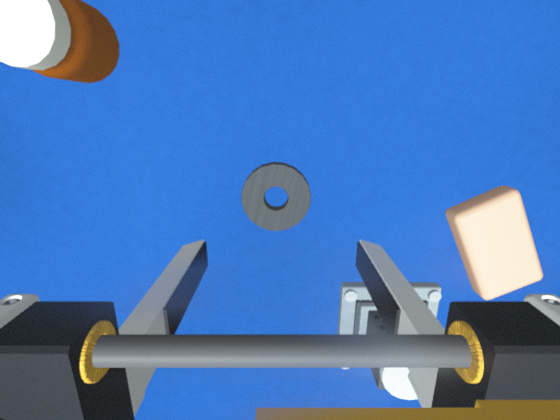

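The wide ring is at (276,197), centred ahead of the fingers, with the jar at (60,40) and the slab at (495,242) clear. Descending.

Call:
move_arm(
  increments=[
    [[1,0.1,-0.04,0,0,0,0],[1,0.1,-0.04,0.2,0,0,0],[1,0.1,-0.04,0.5,0,0,0],[1,0.1,-0.04,0.7,0,0,0],[1,0.1,-0.04,0.85,0,0,0],[1,0.1,-0.04,0.85,0,0,0],[1,0.1,-0.04,0.85,0,0,0]],
  ],
)

```text
time: 16.4
tool_pos: [0.6432, 0.1989, 0.2244]
ee_rot: [3.141, -0.0, 0.987]
wrist_force: [-1.8, 0.1, 0.3]
width: 0.0938
```

```bash
python3 go.py 0.6424 0.1976 0.004 56.5;
```

```text
t 16.40 pos [0.6432 0.1989 0.2244] tipz 0.0252 yaw 56.53 rp [ 3.1411e+00 -5.0000e-04] w 0.0938 F [-1.8  0.1  0.3]
shift [-0.015  0.     0.212] turn [ 0. -0.  0.]
```

Call:
move_arm(
  increments=[
    [[1,-0.01,0,0.08,0,0,0],[1,-0.01,0,0.15,0,0,0],[1,-0.01,0,0.2,0,0,0],[1,-0.01,0,0.2,0,0,0],[1,-0.01,0,0.2,0,0,0]],
  ],
)

```text
time: 16.82
tool_pos: [0.6421, 0.1983, 0.2034]
ee_rot: [-3.141, 0.0, 0.988]
wrist_force: [0.0, -0.2, 0.8]
width: 0.0941
```

```bash
python3 go.py 0.6424 0.1976 0.004 56.5;
```

```text
t 16.82 pos [0.6421 0.1983 0.2034] tipz 0.0042 yaw 56.58 rp [-3.1413e+00  4.0000e-04] w 0.0941 F [ 0.  -0.2  0.8]
shift [-0.004  0.007  0.002] turn [-0.     0.     0.001]
```

Call:
move_arm(
  increments=[
    [[0.5,0,0,0,0,0,0],[0,0,0,0,0,0,0],[0,0,0,0,0,0,0],[0,0,0,0,0,0,0],[0,0,0,0,0,0,0],[0,0,0,0,0,0,0],[0,0,0,0,0,0,0],[0,0,0,0,0,0,0]],
  ],
)

```text
time: 17.48
tool_pos: [0.642, 0.1985, 0.2038]
ee_rot: [-3.141, 0.0, 0.988]
wrist_force: [-1.6, 1.8, 2.1]
width: 0.0636
```

```bash
python3 go.py 0.6424 0.1976 0.004 56.5;
```

```text
t 17.48 pos [0.642  0.1985 0.2038] tipz 0.0046 yaw 56.58 rp [-3.1408  0.    ] w 0.0636 F [-1.6  1.8  2.1]
shift [-0.005  0.009  0.006] turn [-0.     0.     0.001]
```

Call:
move_arm(
  increments=[
    [[0,0,0,-0.05,0,0,0],[0,0,0,-0.2,0,0,0],[0,0,0,-0.4,0,0,0],[0,0,0,-0.7,0,0,0],[0,0,0,-1,0,0,0],[0,0,0,-1,0,0,0]],
  ],
)

```text
time: 17.98
tool_pos: [0.6436, 0.1984, 0.311]
ee_rot: [3.132, -0.009, 0.987]
wrist_force: [1.4, 0.6, -1.4]
width: 0.0634
```

Call:
move_arm(
  increments=[
    [[0,0,0,-0.2,0,0,0],[0,0,0,-0.4,0,0,0],[0,0,0,-0.5,0,0,0],[0,0,0,-0.5,0,0,0],[0,0,0,-0.5,0,0,0]],
  ],
)

```text
time: 18.4
tool_pos: [0.6422, 0.1982, 0.3525]
ee_rot: [-3.141, 0.001, 0.987]
wrist_force: [-0.4, -0.8, -3.9]
width: 0.0639
```

```bash
python3 go.py 0.6622 0.0126 0.14 56.5; python3 snap.py wrist w10; python3 meas.py w10
```

```text
t 18.40 pos [0.6422 0.1982 0.3525] tipz 0.1533 yaw 56.57 rp [-3.1414e+00  7.0000e-04] w 0.0639 F [-0.4 -0.8 -3.9]
shift [-1.439  1.189  0.134] turn [-0.     0.     0.001]
w10 px [90. 57.] 7087 zt 0.0763 rect [581.5 391.9] [52.  53.2] 14.8 circ [581.2 392. ] 27.1 mean [582.3 391.6  75.5]
w10 px [469. 235.] 5381 zt 0.0259 rect [790.4  46.4] [99.3 58.3] 82.8 circ [790.8  45.7] 55.3 mean [790.5  49.2  24.9]
w10 px [300. 264.] 11688 zt 0.1813 rect [644.1 197.5] [18.9 87.5] 56.8 circ [648.8 204.6] 43.7 mean [651.4 199.7 181.3]
```

View pics/w10.png

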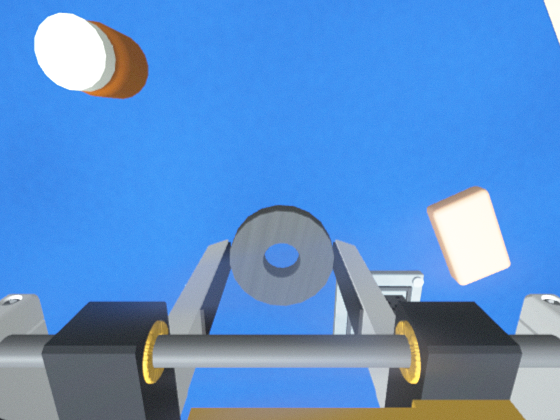

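The ring is held level at (282,255), with its hole at about (282,257). I check its centre against the tool.

```bash
cat > held.py <<'E'
import sys
from h import *
f,z0,u0,u1,v0,v1=sys.argv[1],*map(float,sys.argv[2:])
im,d,K,R,t=load(f"/tmp/{f}.npz"); P=cloud(d,K,R,t)
v,u=np.mgrid[:420,:560]; m=(u>u0)&(u<u1)&(v>v0)&(v<v1)&(np.abs(P[...,2]-z0)<0.005)
q=(P[m][:,:2]*1000).astype(np.float32); print(np.median(P[m][:,2]),cv2.minEnclosingCircle(q),cv2.minAreaRect(q))
w=(m*255).astype(np.uint8); cs,hi=cv2.findContours(w,cv2.RETR_CCOMP,cv2.CHAIN_APPROX_NONE)
for c,hh in zip(cs,hi[0]):
    if cv2.contourArea(c)>150:
        g=ray(c[:,0],np.median(P[m][:,2]),K,R,t)[:,:2]*1000; e=cv2.fitEllipse(g.astype(np.float32)); print('hole' if hh[3]>=0 else 'outer',np.round(e[0],1),np.round(e[1],1))
E
python3 held.py w10 0.163 225 340 200 310; python3 go.py 0.6622 0.0126 0.14 56.5
```

```text
0.16283059704849587 ((645.4790649414062, 198.7052459716797), 34.815208435058594) ((643.6013793945312, 196.87901306152344), (62.94792556762695, 63.110145568847656), 15.624135971069336)
outer [644.  197.5] [62.9 65.1]
hole [644.3 197.9] [20.5 21.8]
t 18.45 pos [0.6421 0.1982 0.3514] tipz 0.1522 yaw 56.57 rp [-3.1398e+00  2.2000e-03] w 0.0638 F [-1.  -0.1 -4.3]
shift [-1.438  1.191  0.123] turn [-0.001  0.001  0.001]
```

Call:
move_arm(
  increments=[
    [[0,-0.2,0.15,0,0,0,0],[0,-0.45,0.35,0,0,0,0],[0,-0.7,0.6,0,0,0,0],[0,-0.9,0.75,0,0,0,0],[0,-0.9,0.75,0,0,0,0]],
  ],
)

```text
time: 18.87
tool_pos: [0.6555, 0.0767, 0.3507]
ee_rot: [-3.141, 0.006, 0.981]
wrist_force: [-0.9, 0.3, -4.1]
width: 0.0637
```

Call:
move_arm(
  increments=[
    [[0,-0.2,0.15,0,0,0,0],[0,-0.4,0.3,0,0,0,0],[0,-0.5,0.4,0,0,0,0],[0,-0.54,0.44,0,0,0,0],[0,-0.54,0.44,0,0,0,0],[0,-0.54,0.44,0,0,0,0],[0,-0.54,0.44,0,0,0,0],[0,-0.54,0.44,0,0,0,0]],
  ],
)

```text
time: 19.53
tool_pos: [0.6621, 0.014, 0.3536]
ee_rot: [-3.141, -0.0, 0.989]
wrist_force: [-0.3, -0.0, -4.3]
width: 0.0637
```

```bash
python3 go.py 0.6620 0.0123 0.12 56.5; python3 snap.py wrist w11; python3 snap.py side s11;python3 go.py 0.6620 0.0123 0.12 56.5;python3 held.py w11 0.163 225 340 200 310
```

```text
t 19.53 pos [0.6621 0.014  0.3536] tipz 0.1544 yaw 56.68 rp [-3.1413e+00 -4.0000e-04] w 0.0637 F [-0.3 -0.  -4.3]
shift [-0.015  0.008  0.344] turn [-0.    -0.     0.002]
t 19.63 pos [0.6621 0.0137 0.3538] tipz 0.1546 yaw 56.67 rp [ 3.1415e+00 -3.0000e-04] w 0.0636 F [ 0.7 -0.4 -3.9]
shift [-0.013  0.007  0.346] turn [ 0.    -0.     0.002]
0.1639344292304025 ((665.7678833007812, 14.995179176330566), 35.06122589111328) ((663.591796875, 12.762958526611328), (63.21225357055664, 63.20130157470703), 15.081154823303223)
outer [664.2  13.5] [63.3 64.8]
hole [664.4  14.1] [19.7 21.5]
```

View pics/w11.png

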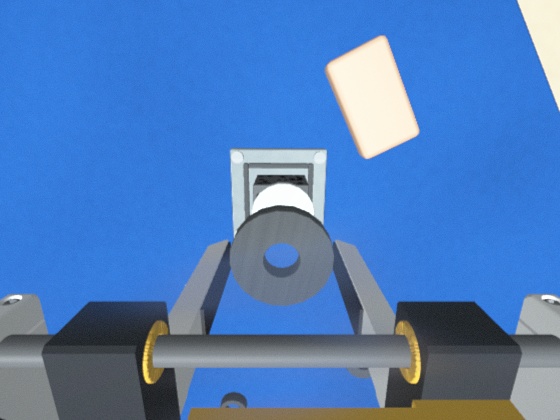

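View pics/s11.png

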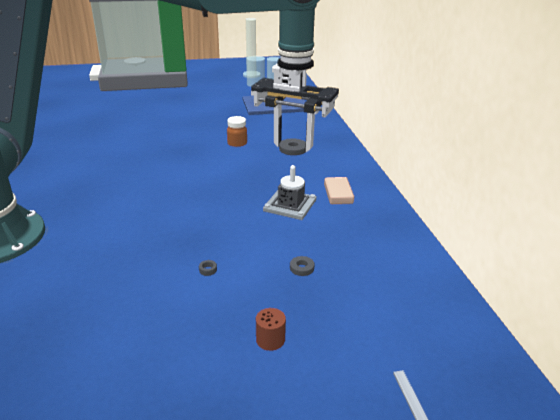

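The ring is level above the plate. The side view shows it at (292,147) directly over the pin at (292,172). Lowering with a 1.5 mm correction.

Call:
move_arm(
  increments=[
    [[0,-0.015,0.01,0.1,0,0,0],[0,-0.015,0.01,0.2,0,0,0],[0,-0.015,0.01,0.3,0,0,0],[0,-0.015,0.01,0.33,0,0,0],[0,-0.015,0.01,0.33,0,0,0],[0,-0.015,0.01,0.33,0,0,0]],
  ],
)

```text
time: 20.13
tool_pos: [0.6621, 0.0108, 0.3197]
ee_rot: [-3.14, 0.001, 0.987]
wrist_force: [0.1, 0.3, -3.3]
width: 0.0632
```

```bash
python3 go.py 0.6621 0.0123 0.0746 56.5; python3 snap.py wrist w12; python3 go.py 0.6621 0.0123 0.0746 56.5
```

```text
t 20.13 pos [0.6621 0.0108 0.3197] tipz 0.1205 yaw 56.57 rp [-3.1403e+00  8.0000e-04] w 0.0632 F [ 0.1  0.3 -3.3]
shift [ 0.013 -0.008  0.459] turn [-0.001  0.001  0.001]
t 20.18 pos [0.6623 0.0107 0.3206] tipz 0.1214 yaw 56.57 rp [3.1414 0.    ] w 0.0636 F [ 0.6  0.5 -3.5]
shift [ 0.012 -0.01   0.468] turn [0.    0.    0.001]
```

View pics/w12.png

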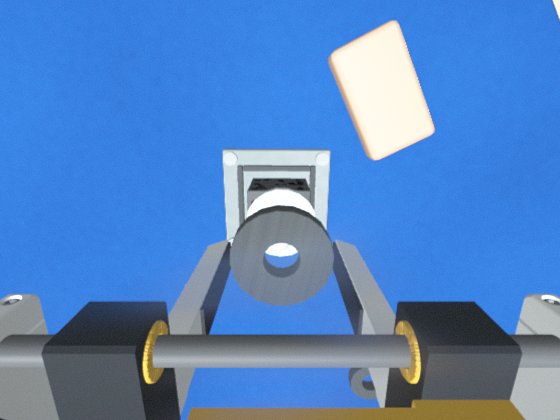

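```bash
python3 - <<'E'
import cv2
im=cv2.imread("pics/w12.png")[170:320,210:350]; cv2.imwrite("pics/w12z.png",cv2.resize(im,None,fx=5,fy=4.0*1,interpolation=cv2.INTER_NEAREST))
E
```

```text
(no output)
```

View pics/w12z.png

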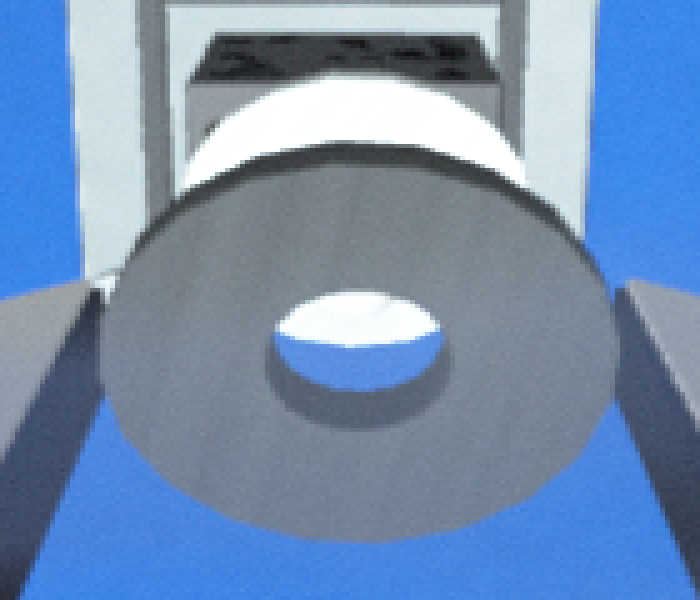

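```bash
python3 - <<'E'
from h import *
im,d,K,R,t=load("/tmp/w12.npz")
C=-R.T@t; print(C)
def pr(p): c=R@np.array(p)+t; return (K@c/c[2])[:2].round(1)
# camera-biased centre of ring
import subprocess
s=np.array([.6639,.0105])
for z in (.110,.117,.131): print(z,pr([*s,z]))
# edges seen: disc top far edge & hole
o=np.array([-.55,-.835])
for e in (-.011,.011): print('hole bot',pr([*(s-o*e),.117]))
for e in (-.028,.028): print('disc',pr([*(s-o*e),.070]))
E
python3 held.py w12 0.131 225 340 200 310
python3 held.py w12 0.07 225 340 170 310
```

```text
[0.70995332 0.07986862 0.30009033]
0.11 [281.4 245. ]
0.117 [281.4 249.4]
0.131 [281.3 259.2]
hole bot [281.4 264.9]
hole bot [281.4 233.4]
disc [281.5 256.9]
disc [281.5 189.7]
0.13011386499493885 ((665.2683715820312, 11.246006965637207), 34.84101104736328) ((662.88623046875, 9.380378723144531), (63.656883239746094, 62.859989166259766), 16.50385093688965)
outer [663.7   9.9] [62.6 65.3]
hole [663.9  10.3] [20.9 21.9]
0.07029174084846969 ((663.6207885742188, 11.339393615722656), 27.99116325378418) ((662.274658203125, 13.814291000366211), (55.376708984375, 49.48219680786133), 32.22883224487305)
outer [651.6  -8.3] [ 8.7 24. ]
outer [669.8  20.8] [33.2 47. ]
```

The near edge of the disc through the hole (row 256) and the pin tip (row about 246) fall where a centred pin should appear. The ring is about 1.2 mm from the plate's centre, against 5 mm of clearance. Lowering.

Call:
move_arm(
  increments=[
    [[0,0.01,-0.007,0.06,0,0,0],[0,0.01,-0.007,0.14,0,0,0],[0,0.01,-0.007,0.22,0,0,0],[0,0.01,-0.007,0.3,0,0,0],[0,0.01,-0.007,0.36,0,0,0],[0,0.01,-0.007,0.4,0,0,0],[0,0.01,-0.007,0.4,0,0,0],[0,0.01,-0.007,0.4,0,0,0]],
  ],
)

```text
time: 20.85
tool_pos: [0.6621, 0.012, 0.2802]
ee_rot: [-3.141, 0.0, 0.987]
wrist_force: [-0.4, -0.1, -2.8]
width: 0.0637
```

```bash
python3 go.py 0.6621 0.0123 0.0746 56.5
```

```text
t 20.85 pos [0.6621 0.012  0.2802] tipz 0.0810 yaw 56.58 rp [-3.1411e+00  4.0000e-04] w 0.0637 F [-0.4 -0.1 -2.8]
shift [ 0.003 -0.002  0.064] turn [-0.     0.     0.001]
```

Call:
move_arm(
  increments=[
    [[0,0,0,0.02,0,0,0],[0,0,0,0.04,0,0,0],[0,0,0,0.05,0,0,0],[0,0,0,0.06,0,0,0],[0,0,0,0.06,0,0,0]],
  ],
)

```text
time: 21.27
tool_pos: [0.6621, 0.012, 0.2745]
ee_rot: [-3.141, 0.0, 0.988]
wrist_force: [-0.1, 0.5, -3.5]
width: 0.0637
```

```bash
python3 go.py 0.6621 0.0123 0.0746 56.5
```

```text
t 21.27 pos [0.6621 0.012  0.2745] tipz 0.0753 yaw 56.58 rp [-3.1415e+00  2.0000e-04] w 0.0637 F [-0.1  0.5 -3.5]
shift [ 0.002 -0.002  0.007] turn [-0.     0.     0.001]
```

Call:
move_arm(
  increments=[
    [[0,0,0,0.01,0,0,0],[0,0,0,0.015,0,0,0],[0,0,0,0.02,0,0,0],[0,0,0,0.02,0,0,0]],
  ],
)

```text
time: 21.6
tool_pos: [0.6622, 0.012, 0.2739]
ee_rot: [3.141, -0.0, 0.988]
wrist_force: [-1.9, -0.2, 1.5]
width: 0.0638
```

```bash
python3 go.py 0.6621 0.0123 0.0746 56.5
```

```text
t 21.60 pos [0.6622 0.012  0.2739] tipz 0.0747 yaw 56.58 rp [ 3.1407e+00 -4.0000e-04] w 0.0638 F [-1.9 -0.2  1.5]
shift [ 0.002 -0.002  0.001] turn [ 0.001 -0.     0.001]
```

Contact (force went from −3.5 to +1.5 N) at the expected height. Releasing.

Call:
move_arm(
  increments=[
    [[0.8,0,0,-0.01,0,0,0],[0.9,0,0,-0.01,0,0,0],[0.9,0,0,-0.01,0,0,0],[0.9,0,0,-0.01,0,0,0],[0.9,0,0,-0.01,0,0,0],[0.9,0,0,-0.01,0,0,0]],
  ],
)

```text
time: 22.1
tool_pos: [0.6622, 0.012, 0.2736]
ee_rot: [3.141, 0.0, 0.988]
wrist_force: [-0.9, 0.4, 0.2]
width: 0.0844
```

Call:
move_arm(
  increments=[
    [[0.9,0,0,-0.2,0,0,0],[0.9,0,0,-0.5,0,0,0],[0.9,0,0,-0.8,0,0,0],[0.9,0,0,-1,0,0,0],[0.9,0,0,-1,0,0,0],[0.9,0,0,-1,0,0,0]],
  ],
)

```text
time: 22.6
tool_pos: [0.6623, 0.012, 0.3752]
ee_rot: [3.138, -0.002, 0.988]
wrist_force: [0.3, 0.2, -0.5]
width: 0.0846
```

```bash
python3 go.py 0.6313 -0.225 0.15 56.5; python3 snap.py wrist w13; python3 meas.py w13
```

```text
t 22.60 pos [0.6623 0.012  0.3752] tipz 0.1760 yaw 56.58 rp [ 3.1384e+00 -1.7000e-03] w 0.0846 F [ 0.3  0.2 -0.5]
shift [-2.149  1.046  0.26 ] turn [ 0.002 -0.001  0.001]
w13 px [364.  98.] 6175 zt 0.0263 rect [790.2  45.7] [97.7 58.3] 83.2 circ [790.4  45.6] 54.7 mean [790.5  47.8  25.2]
w13 px [276. 190.] 7896 zt 0.0849 rect [663.6  11.1] [61.9 63.2] 89.0 circ [663.8  10.5] 31.9 mean [664.6  11.9  84.3]
w13 px [199. 249.] 308 zt 0.1985 rect [629.   45.6] [ 2.4 10.4] 48.0 circ [628.7  45.3] 5.3 mean [629.3  45.1 197.4]
w13 px [364. 249.] 287 zt 0.1982 rect [710.1  -8.7] [ 2.4 10.6] 56.5 circ [710.2  -8.5] 5.4 mean [709.9  -8.  197.1]
w13 px [358. 332.] 123 zt 0.0123 rect [ 646.3 -207.2] [ 5.1 26.4] 55.7 circ [ 645.  -209.1] 13.2 mean [ 645.5 -206.2   10.8]
w13 px [234. 393.] 446 zt 0.0144 rect [ 447.9 -196.7] [33.6 33.5] 17.9 circ [ 447.8 -197.5] 17.6 mean [ 448.4 -196.5   13.4]
```

View pics/w13.png

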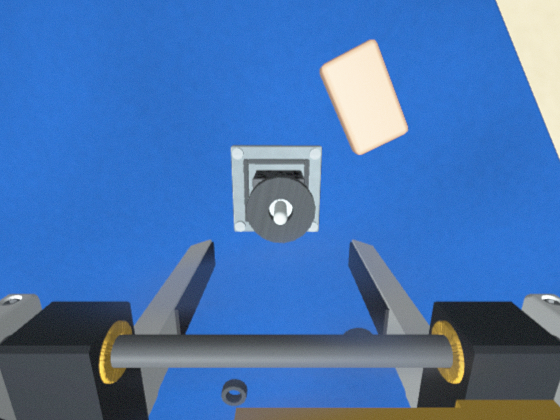

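The wide ring is seated over the pin at (280,208), top at 84.9 mm (84 expected). Next the middle ring.

Call:
move_arm(
  increments=[
    [[0.9,-0.3,0.15,0,0,0,0],[0.9,-0.6,0.3,0,0,0,0],[0.9,-0.9,0.45,0,0,0,0],[0.9,-1,0.5,0,0,0,0]],
  ],
)

```text
time: 22.98
tool_pos: [0.6479, -0.1028, 0.37]
ee_rot: [-3.137, 0.004, 0.984]
wrist_force: [-0.6, -0.1, 0.4]
width: 0.0845
```

Call:
move_arm(
  increments=[
    [[0.9,-0.3,0.15,0.1,0,0,0],[0.9,-0.6,0.3,0.2,0,0,0],[0.9,-0.9,0.45,0.3,0,0,0],[0.9,-1,0.5,0.5,0,0,0],[0.9,-1,0.5,0.6,0,0,0],[0.9,-1,0.5,0.6,0,0,0]],
  ],
)

```text
time: 23.48
tool_pos: [0.6345, -0.2097, 0.3076]
ee_rot: [-3.131, 0.001, 0.986]
wrist_force: [-0.2, 0.9, -1.0]
width: 0.0848
```

```bash
python3 snap.py wrist w14; python3 meas.py w14; python3 go.py 0.6313 -0.225 0.03 56.5
```

```text
w14 px [154.  13.] 3448 zt 0.0168 rect [637.7 -20.1] [16.  98.2] 56.3 circ [637.8 -20.3] 49.3 mean [637.2 -18.9  15. ]
w14 px [290. 221.] 1787 zt 0.0151 rect [ 632.8 -225.3] [48.4 47.8] 57.5 circ [ 632.9 -225.2] 24.5 mean [ 633.3 -224.6   14.2]
w14 px [173. 298.] 2949 zt 0.1905 rect [ 599.8 -176.9] [ 6.9 12.9] 29.0 circ [ 597.7 -178.1] 6.6 mean [ 599.8 -176.5  190.3]
w14 px [388. 298.] 3352 zt 0.1887 rect [ 679.4 -229.6] [ 6.9 13. ] 85.6 circ [ 679.2 -232. ] 6.6 mean [ 679.9 -229.4  188.6]
w14 px [124. 291.] 628 zt 0.0148 rect [ 450.2 -196.5] [28.6 34.4] 36.6 circ [ 447.6 -198.3] 17.9 mean [ 451.9 -194.9   13.9]
w14 px [161. 374.] 102 zt 0.1996 rect [ 595.3 -191.1] [8.3 1. ] 56.6 circ [ 595.2 -191. ] 4.2 mean [ 595.1 -191.4  198.1]
w14 px [305. 390.] 1551 zt 0.0450 rect [ 546.  -387.5] [12.5 41. ] 58.9 circ [ 542.8 -392.8] 20.5 mean [ 547.2 -385.3   44.8]
w14 px [402. 375.] 140 zt 0.1996 rect [ 668.8 -238.8] [9.6 1. ] 56.6 circ [ 668.8 -238.8] 4.8 mean [ 668.5 -239.3  198.1]
t 23.53 pos [ 0.6351 -0.209   0.3099] tipz 0.1107 yaw 56.60 rp [-3.1345e+00  3.0000e-04] w 0.0843 F [0.4 0.4 0. ]
shift [-0.154  0.063  0.807] turn [-0.005  0.     0.001]
```

View pics/w14.png

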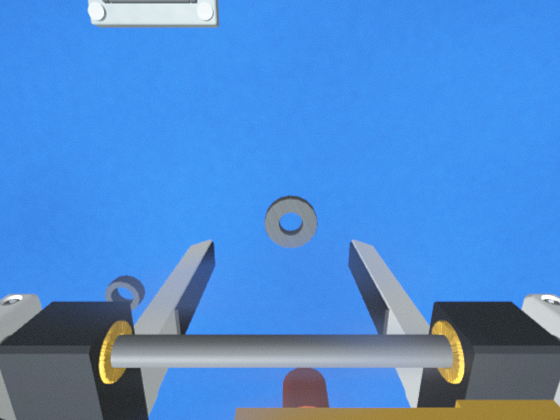

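The middle ring is at (291,222), between the fingers, and the round specimen at (305,390) is well clear. Descending.

Call:
move_arm(
  increments=[
    [[0.9,-0.15,0.06,0,0,0,0],[0.9,-0.15,0.06,0.2,0,0,0],[0.9,-0.15,0.06,0.5,0,0,0],[0.9,-0.15,0.06,0.7,0,0,0],[0.9,-0.15,0.06,0.85,0,0,0],[0.9,-0.15,0.06,0.85,0,0,0],[0.9,-0.15,0.06,0.85,0,0,0]],
  ],
)

```text
time: 24.12
tool_pos: [0.6325, -0.2254, 0.229]
ee_rot: [-3.142, 0.0, 0.989]
wrist_force: [0.2, 0.8, -0.1]
width: 0.0845
```

```bash
python3 go.py 0.632 -0.225 0.004 56.5
```

```text
t 24.12 pos [ 0.6325 -0.2254  0.229 ] tipz 0.0298 yaw 56.65 rp [-3.1415e+00  2.0000e-04] w 0.0845 F [ 0.2  0.8 -0.1]
shift [ 0.001 -0.006  0.258] turn [-0.     0.     0.002]
```

Call:
move_arm(
  increments=[
    [[0.9,0,0,0.08,0,0,0],[0.9,0,0,0.16,0,0,0],[0.9,0,0,0.21,0,0,0],[0.9,0,0,0.23,0,0,0],[0.9,0,0,0.23,0,0,0],[0.9,0,0,0.23,0,0,0]],
  ],
)

```text
time: 24.62
tool_pos: [0.6322, -0.2259, 0.2057]
ee_rot: [-3.142, 0.0, 0.988]
wrist_force: [0.2, 0.1, 0.0]
width: 0.0848
```

```bash
python3 go.py 0.632 -0.225 0.005 56.5
```

```text
t 24.62 pos [ 0.6322 -0.2259  0.2057] tipz 0.0065 yaw 56.58 rp [-3.1416e+00  1.0000e-04] w 0.0848 F [0.2 0.1 0. ]
shift [ 0.006 -0.007  0.015] turn [-0.     0.     0.001]
```

Call:
move_arm(
  increments=[
    [[0.9,0,0,0.015,0,0,0],[0.5,0,0,0.015,0,0,0],[0,0,0,0.015,0,0,0],[0,0,0,0.015,0,0,0],[0,0,0,0.015,0,0,0],[0,0,0,0.015,0,0,0],[0,0,0,0.015,0,0,0],[0,0,0,0.015,0,0,0]],
  ],
)

```text
time: 25.28
tool_pos: [0.6321, -0.2257, 0.2043]
ee_rot: [-3.141, 0.0, 0.988]
wrist_force: [-0.9, 0.3, 1.4]
width: 0.0486
```

Call:
move_arm(
  increments=[
    [[0,0,0,0,0,0,0],[0,0,0,0,0,0,0],[0,0,0,0,0,0,0]],
  ],
)

```text
time: 25.53
tool_pos: [0.6321, -0.2257, 0.2042]
ee_rot: [-3.141, 0.0, 0.988]
wrist_force: [-1.4, 1.0, 2.2]
width: 0.0488
```

```bash
python3 go.py 0.632 -0.225 0.005 56.5
```

```text
t 25.53 pos [ 0.6321 -0.2257  0.2042] tipz 0.0050 yaw 56.58 rp [-3.141  0.   ] w 0.0488 F [-1.4  1.   2.2]
shift [ 0.005 -0.005  0.   ] turn [-0.     0.     0.001]
```

Call:
move_arm(
  increments=[
    [[0,0,0,-0.05,0,0,0],[0,0,0,-0.2,0,0,0],[0,0,0,-0.4,0,0,0],[0,0,0,-0.7,0,0,0],[0,0,0,-1,0,0,0],[0,0,0,-1,0,0,0]],
  ],
)

```text
time: 26.03
tool_pos: [0.6336, -0.2265, 0.3124]
ee_rot: [3.128, -0.002, 0.988]
wrist_force: [1.7, -0.6, -0.4]
width: 0.049
```

Call:
move_arm(
  increments=[
    [[0,0,0,-0.2,0,0,0],[0,0,0,-0.4,0,0,0],[0,0,0,-0.5,0,0,0],[0,0,0,-0.5,0,0,0],[0,0,0,-0.5,0,0,0],[0,0,0,-0.5,0,0,0]],
  ],
)

```text
time: 26.53
tool_pos: [0.6321, -0.2258, 0.352]
ee_rot: [-3.139, 0.001, 0.987]
wrist_force: [0.5, -0.8, -2.6]
width: 0.049
```

```bash
python3 snap.py wrist w15;python3 held.py w15 0.165 225 340 200 310; python3 go.py 0.6621 0.0123 0.155 56.5
```

```text
0.1620522537043882 ((638.4356689453125, -219.7993927001953), 33.75787353515625) ((631.3663940429688, -223.11727905273438), (50.0057373046875, 58.657752990722656), 26.84894561767578)
outer [ 633.8 -225.9] [46.9 57.7]
hole [ 633.5 -226.2] [22.1 22.3]
t 26.58 pos [ 0.632  -0.2258  0.3517] tipz 0.1525 yaw 56.58 rp [-3.1381e+00  7.0000e-04] w 0.0489 F [-0.5  0.2 -1.7]
shift [ 2.153 -1.06  -0.022] turn [-0.002  0.     0.001]
```

View pics/w15.png

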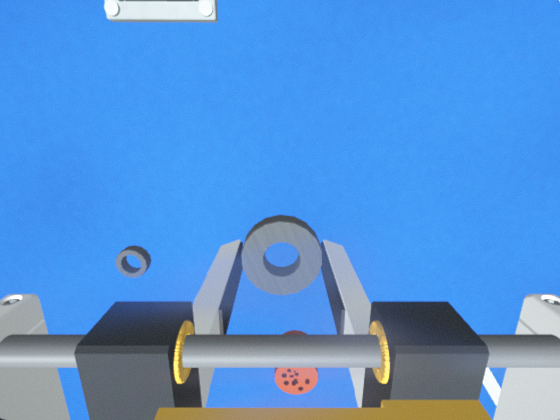

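The middle ring is held level at (282,255), with the same offset from the tool as the wide ring had. Carrying it over.

Call:
move_arm(
  increments=[
    [[0,0.2,-0.1,0,0,0,0],[0,0.5,-0.25,0,0,0,0],[0,0.8,-0.4,0,0,0,0],[0,1,-0.5,0,0,0,0]],
  ],
)

```text
time: 26.92
tool_pos: [0.6455, -0.1124, 0.3522]
ee_rot: [-3.138, -0.0, 0.989]
wrist_force: [0.5, 0.3, -2.0]
width: 0.0486
```

Call:
move_arm(
  increments=[
    [[0,0.3,-0.15,0,0,0,0],[0,0.6,-0.3,0,0,0,0],[0,0.85,-0.4,0,0,0,0],[0,1,-0.5,0,0,0,0],[0,1,-0.5,0,0,0,0]],
  ],
)

```text
time: 27.33
tool_pos: [0.6588, 0.0003, 0.3522]
ee_rot: [-3.138, -0.0, 0.993]
wrist_force: [-0.1, -0.2, -2.7]
width: 0.0484
```

Call:
move_arm(
  increments=[
    [[0,0.1,-0.04,0,0,0,0],[0,0.15,-0.06,0,0,0,0],[0,0.15,-0.06,0,0,0,0],[0,0.15,-0.06,0,0,0,0],[0,0.15,-0.06,0,0,0,0],[0,0.15,-0.06,0,0,0,0]],
  ],
)

```text
time: 27.83
tool_pos: [0.6622, 0.0111, 0.3542]
ee_rot: [3.141, 0.0, 0.986]
wrist_force: [-0.3, -0.1, -2.1]
width: 0.0486
```

```bash
python3 snap.py wrist w16;python3 held.py w16 0.165 240 325 200 300; python3 go.py 0.6621 0.0120 0.125 56.5
```

```text
0.16411081970087205 ((664.5232543945312, 9.851667404174805), 26.438194274902344) ((663.9961547851562, 9.909673690795898), (49.30707931518555, 49.52263259887695), 20.328182220458984)
outer [664.4  10.5] [49.3 50.2]
hole [664.4  11. ] [20.8 21.7]
t 27.88 pos [0.6621 0.0112 0.3542] tipz 0.1550 yaw 56.51 rp [3.1413e+00 2.0000e-04] w 0.0486 F [ 0.3 -0.2 -2.6]
shift [ 0.007 -0.005  0.3  ] turn [0. 0. 0.]
```

View pics/w16.png

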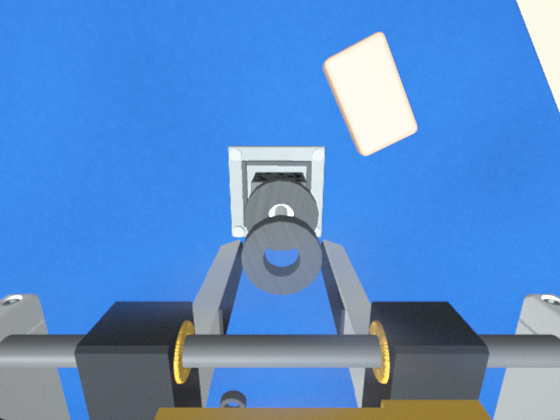

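The middle ring is aligned: 0.9 mm from the plate's centre, with the pin visible at (281,213) in line with the ring's hole at column 282. Lowering.

Call:
move_arm(
  increments=[
    [[0,0,0,0.08,0,0,0],[0,0,0,0.18,0,0,0],[0,0,0,0.28,0,0,0],[0,0,0,0.38,0,0,0],[0,0,0,0.46,0,0,0],[0,0,0,0.52,0,0,0],[0,0,0,0.55,0,0,0],[0,0,0,0.55,0,0,0]],
  ],
)

```text
time: 28.55
tool_pos: [0.662, 0.0121, 0.2977]
ee_rot: [-3.14, 0.001, 0.988]
wrist_force: [-0.2, -0.2, -2.1]
width: 0.0488
```

Call:
move_arm(
  increments=[
    [[0,0,0,0.02,0,0,0],[0,0,0,0.04,0,0,0],[0,0,0,0.05,0,0,0],[0,0,0,0.05,0,0,0],[0,0,0,0.05,0,0,0]],
  ],
)

```text
time: 28.97
tool_pos: [0.6622, 0.012, 0.2944]
ee_rot: [3.141, -0.0, 0.988]
wrist_force: [0.8, 0.6, -2.3]
width: 0.0488
```

```bash
python3 go.py 0.6621 0.0120 0.089 56.5
```

```text
t 28.97 pos [0.6622 0.012  0.2944] tipz 0.0952 yaw 56.58 rp [ 3.1411e+00 -1.0000e-04] w 0.0488 F [ 0.8  0.6 -2.3]
shift [-0.    -0.001  0.062] turn [ 0.    -0.     0.001]
```

Call:
move_arm(
  increments=[
    [[0,0,0,0.02,0,0,0],[0,0,0,0.04,0,0,0],[0,0,0,0.05,0,0,0],[0,0,0,0.055,0,0,0],[0,0,0,0.055,0,0,0]],
  ],
)

```text
time: 29.38
tool_pos: [0.6621, 0.012, 0.2885]
ee_rot: [-3.141, 0.0, 0.988]
wrist_force: [-0.1, 0.6, -1.8]
width: 0.0493
```

```bash
python3 go.py 0.6621 0.0120 0.089 56.5
```

```text
t 29.38 pos [0.6621 0.012  0.2885] tipz 0.0893 yaw 56.58 rp [-3.1414e+00  3.0000e-04] w 0.0493 F [-0.1  0.6 -1.8]
shift [-0.    -0.     0.003] turn [-0.     0.     0.001]
```

Call:
move_arm(
  increments=[
    [[0,0,0,0.01,0,0,0],[0,0,0,0.015,0,0,0],[0,0,0,0.015,0,0,0]],
  ],
)

```text
time: 29.63
tool_pos: [0.6621, 0.012, 0.2883]
ee_rot: [3.141, -0.0, 0.988]
wrist_force: [-2.3, 0.6, 3.6]
width: 0.0491
```

```bash
python3 go.py 0.6621 0.0120 0.089 56.5
```

```text
t 29.63 pos [0.6621 0.012  0.2883] tipz 0.0891 yaw 56.58 rp [ 3.1408e+00 -4.0000e-04] w 0.0491 F [-2.3  0.6  3.6]
shift [-0.    -0.     0.001] turn [ 0.001 -0.     0.001]
```

Contact (force went from −1.8 to +3.6 N) at the expected height. Releasing.

Call:
move_arm(
  increments=[
    [[0.65,0,0,-0.01,0,0,0],[0.75,0,0,-0.01,0,0,0],[0.75,0,0,-0.01,0,0,0],[0.75,0,0,-0.01,0,0,0],[0.75,0,0,-0.01,0,0,0],[0.75,0,0,-0.01,0,0,0]],
  ],
)

```text
time: 30.13
tool_pos: [0.6622, 0.012, 0.288]
ee_rot: [3.142, 0.0, 0.988]
wrist_force: [0.1, 0.6, -0.9]
width: 0.0704
```

Call:
move_arm(
  increments=[
    [[0.75,0,0,-0.2,0,0,0],[0.75,0,0,-0.5,0,0,0],[0.75,0,0,-0.8,0,0,0],[0.75,0,0,-0.9,0,0,0],[0.75,0,0,-0.9,0,0,0],[0.75,0,0,-0.9,0,0,0]],
  ],
)

```text
time: 30.63
tool_pos: [0.6621, 0.012, 0.3779]
ee_rot: [3.141, -0.0, 0.988]
wrist_force: [-0.1, -0.6, -1.0]
width: 0.0704
```

```bash
python3 snap.py wrist w17; python3 meas.py w17;  python3 go.py 0.4475 -0.197 0.11 56.5
```

```text
w17 px [364.  97.] 6102 zt 0.0262 rect [790.2  45.7] [98.  58.3] 83.2 circ [789.9  45.9] 54.4 mean [790.5  47.8  25.2]
w17 px [277. 189.] 7788 zt 0.0986 rect [664.2  11.2] [48.9 49. ] 56.2 circ [664.   10.9] 25.0 mean [664.5  11.8  98.2]
w17 px [212. 248.] 248 zt 0.1984 rect [634.1  41.5] [ 2.2 10.8] 49.6 circ [633.5  40.8] 5.4 mean [634.4  41.3 197.2]
w17 px [351. 248.] 241 zt 0.1983 rect [703.7  -4.2] [ 1.9 10.7] 62.5 circ [703.3  -5. ] 5.3 mean [703.3  -4.  197.2]
w17 px [235. 390.] 450 zt 0.0146 rect [ 447.6 -197.6] [34.9 32.5] 55.3 circ [ 448.  -197.8] 17.9 mean [ 448.4 -196.5   13.5]
t 30.68 pos [0.662  0.012  0.3761] tipz 0.1769 yaw 56.58 rp [-3.1393e+00  1.5000e-03] w 0.0706 F [ 0.2  0.1 -0.7]
shift [-2.925 -0.638  0.675] turn [-0.001  0.001  0.001]
```

View pics/w17.png

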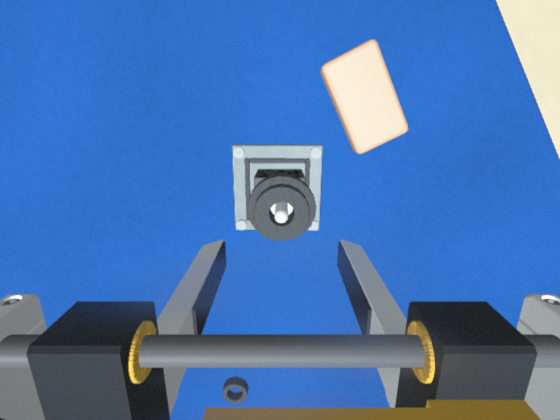

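The middle ring is seated at (281,210), top at 98.6 mm (98 expected). Next the narrow ring, seen at (235,390).

Call:
move_arm(
  increments=[
    [[0.75,-0.3,-0.07,0,0,0,0],[0.75,-0.6,-0.14,0,0,0,0],[0.75,-0.9,-0.2,0,0,0,0],[0.75,-1,-0.22,0,0,0,0]],
  ],
)

```text
time: 31.02
tool_pos: [0.5865, -0.0613, 0.375]
ee_rot: [-3.136, 0.004, 0.985]
wrist_force: [0.8, -0.5, -0.0]
width: 0.0706
```

Call:
move_arm(
  increments=[
    [[0.75,-0.3,-0.07,0,0,0,0],[0.75,-0.6,-0.14,0,0,0,0],[0.75,-0.9,-0.2,0,0,0,0],[0.75,-1,-0.22,0.2,0,0,0]],
  ],
)

```text
time: 31.35
tool_pos: [0.5141, -0.1326, 0.3603]
ee_rot: [3.136, 0.0, 0.985]
wrist_force: [1.0, 0.1, 1.1]
width: 0.0702
```

Call:
move_arm(
  increments=[
    [[0.75,-0.3,-0.05,0,0,0,0],[0.75,-0.6,-0.1,0.1,0,0,0],[0.7,-0.75,-0.2,0.3,0,0,0],[0.7,-0.75,-0.2,0.5,0,0,0],[0.7,-0.75,-0.2,0.5,0,0,0],[0.7,-0.75,-0.2,0.5,0,0,0]],
  ],
)

```text
time: 31.85
tool_pos: [0.4568, -0.1819, 0.3058]
ee_rot: [-3.136, 0.0, 0.987]
wrist_force: [0.4, 0.2, 0.8]
width: 0.0659
```

```bash
python3 snap.py wrist w18; python3 meas.py w18;  python3 go.py 0.4473 -0.1973 0.03 56.5
```

```text
w18 px [281. 227.] 777 zt 0.0149 rect [ 446.9 -196.9] [33.6 33.7] 57.3 circ [ 447.1 -197.3] 17.4 mean [ 447.4 -196.7   14. ]
w18 px [194. 296.] 2672 zt 0.1879 rect [ 431.  -155.2] [ 7.  13.1] 21.9 circ [ 428.4 -156.2] 6.6 mean [ 431.  -154.4  187.6]
w18 px [367. 296.] 2933 zt 0.1868 rect [ 494.  -199.4] [ 8.8 10.9] 55.1 circ [ 494.1 -199.2] 6.6 mean [ 494.5 -196.4  186.6]
w18 px [186. 375.] 131 zt 0.1996 rect [ 426.7 -167.8] [9.6 0.9] 57.9 circ [ 426.4 -167.7] 4.8 mean [ 426.6 -167.9  198.1]
w18 px [377. 376.] 149 zt 0.1995 rect [ 484.2 -205.6] [10.7  0.8] 57.1 circ [ 484.1 -205.6] 5.3 mean [ 483.8 -206.2  198.1]
t 31.90 pos [ 0.4575 -0.182   0.3074] tipz 0.1082 yaw 56.60 rp [-3.1398e+00 -2.0000e-04] w 0.0657 F [-0.1  0.9 -0.7]
shift [-0.184  0.     0.782] turn [-0.001 -0.     0.001]
```

View pics/w18.png

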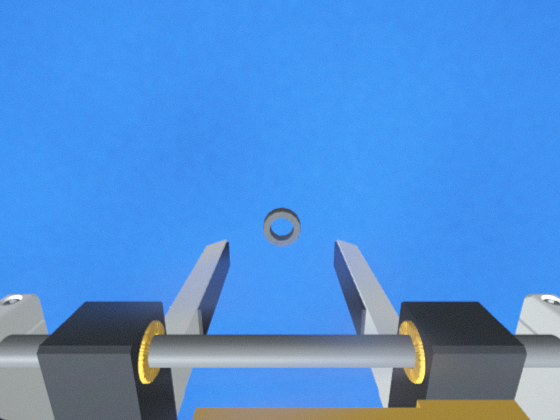

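The narrow ring is at (282,227), centred between the fingers. Descending.

Call:
move_arm(
  increments=[
    [[0.7,-0.18,0,0,0,0,0],[0.7,-0.18,0,0.2,0,0,0],[0.7,-0.18,0,0.5,0,0,0],[0.7,-0.18,0,0.7,0,0,0],[0.7,-0.18,0,0.83,0,0,0],[0.7,-0.18,0,0.83,0,0,0],[0.7,-0.18,0,0.83,0,0,0]],
  ],
)

```text
time: 32.48
tool_pos: [0.4482, -0.1971, 0.2257]
ee_rot: [3.141, -0.0, 0.989]
wrist_force: [0.9, 0.0, 0.9]
width: 0.0657
```

```bash
python3 go.py 0.4472 -0.1972 0.005 56.5
```

```text
t 32.48 pos [ 0.4482 -0.1971  0.2257] tipz 0.0265 yaw 56.64 rp [ 3.1413e+00 -1.0000e-04] w 0.0657 F [0.9 0.  0.9]
shift [-0.006 -0.007  0.215] turn [ 0.    -0.     0.002]
```

Call:
move_arm(
  increments=[
    [[0.7,0,0,0.08,0,0,0],[0.7,0,0,0.15,0,0,0],[0.7,0,0,0.19,0,0,0],[0.7,0,0,0.2,0,0,0],[0.7,0,0,0.2,0,0,0],[0.7,0,0,0.2,0,0,0]],
  ],
)

```text
time: 32.98
tool_pos: [0.4474, -0.1974, 0.2054]
ee_rot: [3.141, 0.0, 0.987]
wrist_force: [0.5, -0.2, -0.4]
width: 0.0657
```

```bash
python3 go.py 0.4472 -0.1972 0.005 56.5
```

```text
t 32.98 pos [ 0.4474 -0.1974  0.2054] tipz 0.0062 yaw 56.58 rp [3.1412 0.    ] w 0.0657 F [ 0.5 -0.2 -0.4]
shift [ 0.    -0.003  0.012] turn [0.    0.    0.001]
```

Call:
move_arm(
  increments=[
    [[0.5,0,0,0.01,0,0,0],[0.2,0,0,0.01,0,0,0],[0,0,0,0.01,0,0,0],[0,0,0,0.01,0,0,0],[0,0,0,0.01,0,0,0],[0,0,0,0.01,0,0,0],[0,0,0,0.01,0,0,0],[0,0,0,0.01,0,0,0]],
  ],
)

```text
time: 33.65
tool_pos: [0.4473, -0.1973, 0.2043]
ee_rot: [3.142, 0.0, 0.987]
wrist_force: [-0.4, 0.4, 1.5]
width: 0.035
```

Call:
move_arm(
  increments=[
    [[0,0,0,0,0,0,0],[0,0,0,0,0,0,0]],
  ],
)

```text
time: 33.82
tool_pos: [0.4474, -0.1973, 0.2043]
ee_rot: [3.142, 0.0, 0.987]
wrist_force: [-0.6, 1.5, 0.7]
width: 0.0352
```

```bash
python3 go.py 0.4472 -0.1972 0.005 56.5
```

```text
t 33.82 pos [ 0.4474 -0.1973  0.2043] tipz 0.0051 yaw 56.58 rp [3.1416e+00 1.0000e-04] w 0.0352 F [-0.6  1.5  0.7]
shift [ 0.    -0.002  0.001] turn [0.    0.    0.001]
```

Call:
move_arm(
  increments=[
    [[0,0,0,-0.05,0,0,0],[0,0,0,-0.2,0,0,0],[0,0,0,-0.4,0,0,0],[0,0,0,-0.7,0,0,0],[0,0,0,-1,0,0,0],[0,0,0,-1,0,0,0]],
  ],
)

```text
time: 34.32
tool_pos: [0.4489, -0.1981, 0.3113]
ee_rot: [3.129, -0.001, 0.988]
wrist_force: [1.4, -0.6, -0.6]
width: 0.0353
```

Call:
move_arm(
  increments=[
    [[0,0,0,-0.2,0,0,0],[0,0,0,-0.4,0,0,0],[0,0,0,-0.5,0,0,0],[0,0,0,-0.5,0,0,0],[0,0,0,-0.5,0,0,0],[0,0,0,-0.5,0,0,0]],
  ],
)

```text
time: 34.82
tool_pos: [0.4471, -0.1972, 0.3527]
ee_rot: [-3.139, 0.0, 0.988]
wrist_force: [0.2, 0.1, -1.0]
width: 0.035
```

```bash
python3 snap.py wrist w19;python3 held.py w19 0.165 255 310 200 310; python3 go.py 0.6621 0.0120 0.155 56.5
```

```text
0.16244854519476754 ((447.8111877441406, -198.6269073486328), 17.93695068359375) ((448.4344177246094, -199.11412048339844), (35.53001403808594, 32.29920196533203), 55.360008239746094)
outer [ 448.4 -198.5] [33.3 35.7]
hole [ 448.2 -198.3] [21.6 22.1]
t 34.87 pos [ 0.4471 -0.1971  0.3524] tipz 0.1532 yaw 56.58 rp [-3.1387e+00  3.0000e-04] w 0.0352 F [-0.9  0.8 -0.7]
shift [ 2.93   0.643 -0.021] turn [-0.002  0.     0.001]
```

View pics/w19.png

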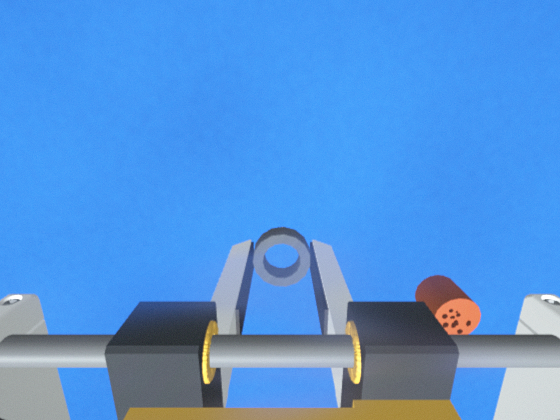

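The narrow ring is held level at (282,258). Carrying it to the stack.

Call:
move_arm(
  increments=[
    [[0,0.2,0.05,0,0,0,0],[0,0.5,0.11,0,0,0,0],[0,0.8,0.18,0,0,0,0],[0,1,0.22,-0.02,0,0,0]],
  ],
)

```text
time: 35.2
tool_pos: [0.5218, -0.1244, 0.354]
ee_rot: [-3.138, -0.0, 0.988]
wrist_force: [-0.2, 0.8, 0.5]
width: 0.035
```

Call:
move_arm(
  increments=[
    [[0,0.3,0.07,0,0,0,0],[0,0.6,0.14,0,0,0,0],[0,0.85,0.2,0,0,0,0],[0,1,0.22,0,0,0,0]],
  ],
)

```text
time: 35.53
tool_pos: [0.5956, -0.0527, 0.354]
ee_rot: [-3.139, 0.001, 0.989]
wrist_force: [0.2, -1.0, -0.5]
width: 0.0348
```

Call:
move_arm(
  increments=[
    [[0,0.3,0.06,0,0,0,0],[0,0.6,0.12,0,0,0,0],[0,0.8,0.17,0,0,0,0],[0,0.9,0.2,0,0,0,0],[0,0.93,0.2,0,0,0,0],[0,0.93,0.2,0,0,0,0],[0,0.93,0.2,0,0,0,0],[0,0.93,0.2,0,0,0,0]],
  ],
)

```text
time: 36.2
tool_pos: [0.6615, 0.0109, 0.3563]
ee_rot: [-3.142, 0.001, 0.986]
wrist_force: [-0.0, 0.6, -1.0]
width: 0.0355
```

```bash
python3 snap.py wrist w20;python3 held.py w20 0.165 255 310 228 310; python3 go.py 0.6621 0.0120 0.125 56.5
```

```text
0.16590404262516323 ((662.4314575195312, 9.134540557861328), 17.947830200195312) ((663.131591796875, 8.619453430175781), (35.79206085205078, 32.65092086791992), 56.50413513183594)
outer [663.3   9.7] [33.4 37. ]
hole [663.4  10.2] [19.8 21.1]
t 36.25 pos [0.6615 0.0109 0.3565] tipz 0.1573 yaw 56.50 rp [3.1413e+00 4.0000e-04] w 0.0349 F [ 0.6  0.3 -1. ]
shift [ 0.013 -0.001  0.323] turn [ 0.  0. -0.]
```

View pics/w20.png

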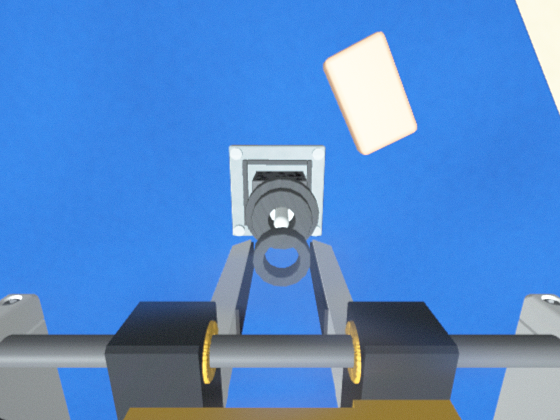

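The narrow ring is aligned with the pin, about 1.3 mm off, and I correct that by 1 mm. Lowering.

Call:
move_arm(
  increments=[
    [[0,0.01,0,0.06,0,0,0],[0,0.01,0,0.15,0,0,0],[0,0.01,0,0.24,0,0,0],[0,0.01,0,0.33,0,0,0],[0,0.01,0,0.4,0,0,0],[0,0.01,0,0.44,0,0,0],[0,0.01,0,0.46,0,0,0],[0,0.01,0,0.46,0,0,0]],
  ],
)

```text
time: 36.92
tool_pos: [0.6626, 0.0129, 0.3092]
ee_rot: [-3.14, 0.001, 0.988]
wrist_force: [-0.9, -0.3, -0.5]
width: 0.0351
```

Call:
move_arm(
  increments=[
    [[0,0,0,0.01,0,0,0],[0,0,0,0.02,0,0,0],[0,0,0,0.02,0,0,0]],
  ],
)

```text
time: 37.17
tool_pos: [0.6628, 0.0129, 0.3086]
ee_rot: [3.141, -0.0, 0.988]
wrist_force: [-0.1, 0.1, -1.0]
width: 0.0348
```

```bash
python3 go.py 0.6621 0.0120 0.103 56.5
```

```text
t 37.17 pos [0.6628 0.0129 0.3086] tipz 0.1094 yaw 56.59 rp [ 3.1408e+00 -3.0000e-04] w 0.0348 F [-0.1  0.1 -1. ]
shift [-0.011 -0.001  0.064] turn [ 0.001 -0.     0.001]
```

Call:
move_arm(
  increments=[
    [[0,-0.005,0,0.02,0,0,0],[0,-0.005,0,0.04,0,0,0],[0,-0.005,0,0.05,0,0,0],[0,-0.005,0,0.06,0,0,0],[0,-0.005,0,0.06,0,0,0]],
  ],
)

```text
time: 37.58
tool_pos: [0.6624, 0.0124, 0.3024]
ee_rot: [3.141, 0.0, 0.987]
wrist_force: [-0.5, -0.2, -0.1]
width: 0.0351
```

```bash
python3 go.py 0.6621 0.0120 0.103 56.5
```

```text
t 37.58 pos [0.6624 0.0124 0.3024] tipz 0.1032 yaw 56.58 rp [3.1415e+00 1.0000e-04] w 0.0351 F [-0.5 -0.2 -0.1]
shift [-0.005 -0.     0.002] turn [0.    0.    0.001]
```

Call:
move_arm(
  increments=[
    [[0,0,0,0.01,0,0,0],[0,0,0,0.015,0,0,0],[0,0,0,0.015,0,0,0]],
  ],
)

```text
time: 37.83
tool_pos: [0.6623, 0.0124, 0.3023]
ee_rot: [3.141, -0.0, 0.988]
wrist_force: [-2.8, 0.7, 4.8]
width: 0.0351
```

```bash
python3 go.py 0.6621 0.0120 0.103 56.5
```

```text
t 37.83 pos [0.6623 0.0124 0.3023] tipz 0.1031 yaw 56.58 rp [ 3.1407e+00 -3.0000e-04] w 0.0351 F [-2.8  0.7  4.8]
shift [-0.005  0.001  0.001] turn [ 0.001 -0.     0.001]
```

Contact at the expected height. Releasing and rising.

Call:
move_arm(
  increments=[
    [[0.5,0,0,-0.01,0,0,0],[0.65,0,0,-0.01,0,0,0],[0.65,0,0,-0.01,0,0,0],[0.65,0,0,-0.01,0,0,0],[0.65,0,0,-0.01,0,0,0],[0.65,0,0,-0.01,0,0,0]],
  ],
)

```text
time: 38.33
tool_pos: [0.6624, 0.0124, 0.3013]
ee_rot: [-3.141, 0.0, 0.988]
wrist_force: [-0.4, 0.1, -0.7]
width: 0.0616
```

Call:
move_arm(
  increments=[
    [[0.65,0,0,-0.2,0,0,0],[0.65,0,0,-0.5,0,0,0],[0.65,0,0,-0.8,0,0,0],[0.65,0,0,-0.9,0,0,0],[0.65,0,0,-0.9,0,0,0],[0.65,0,0,-0.9,0,0,0]],
  ],
)

```text
time: 38.83
tool_pos: [0.6624, 0.0124, 0.3914]
ee_rot: [3.141, -0.0, 0.987]
wrist_force: [-0.2, -0.7, -1.0]
width: 0.0611
```

```bash
python3 snap.py wrist w21; python3 meas.py w21;  python3 snap.py side s21; python3 go.py 0.6621 0.0120 0.2 56.5; python3 - <<'E'
import cv2
im=cv2.imread("pics/s21.png")[130:240,220:360]; cv2.imwrite("pics/s21z.png",cv2.resize(im,None,fx=5,fy=5,interpolation=cv2.INTER_CUBIC))
E
```

```text
w21 px [361.  98.] 5618 zt 0.0263 rect [790.2  45.7] [97.7 58.4] 82.8 circ [790.7  45.7] 54.7 mean [790.5  47.6  25.2]
w21 px [277. 186.] 7238 zt 0.1108 rect [663.8  10.7] [34.7 34.5] 56.4 circ [663.6  10.5] 17.9 mean [664.1  11.3 111.5]
t 38.93 pos [0.6622 0.0124 0.3887] tipz 0.1895 yaw 56.58 rp [-3.1378e+00  2.3000e-03] w 0.0610 F [-0.   0.3 -0.7]
shift [-0.005  0.001 -0.105] turn [-0.002  0.001  0.001]
```

View pics/w21.png

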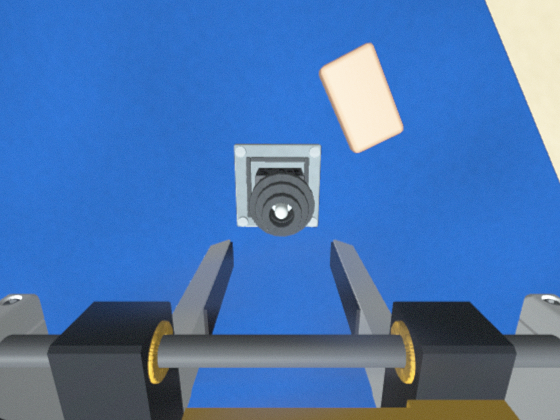

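View pics/s21z.png

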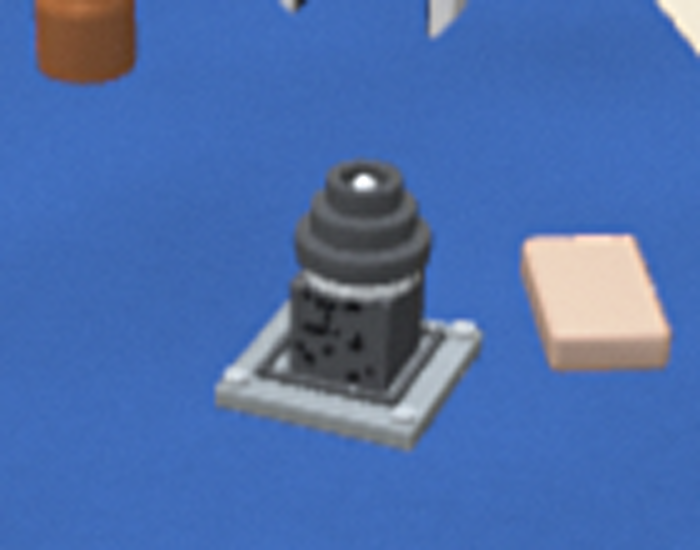

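The views show a level stack: the wide, middle and narrow rings concentric on the pin (wrist picture (281,210)), the plate, and the cube inside the lip. The fingers are about 80 mm above the stack and nothing touches it. Handing in.

```bash
python3 -c "
from bench import robot
print(robot.close_job())"
```

```text
the job is handed in; nothing more can be done
None
```

The creep test is set up and handed in at about 39 s of the 118 s allowed. The hand-in call gives no verdict, so I don't have the judge's result.

The cube went into the recess, then the plate on the cube with its pin up, then the wide, middle and narrow rings over the pin. Each piece was lowered until the wrist force showed contact at the expected height, then released.

- **Heights:** the measured tops were 62.7, 70.9, 84.9 and 98.6 mm for the cube, plate, wide and middle rings. The expected heights are 62, 70, 84 and 98 mm. The narrow ring's top read about 111.5 mm against 112, though its depth readings are mixed with those of the pin tip.
- **Centring:** in the same camera, the plate and the three rings agree to within about 1 mm of each other. The plate read about 2 mm from the cube, and the cube about 2–3 mm from the stand's centre.
- **Last pictures:** the stack stands level with the pin tip in the middle of the narrow ring, and the gripper is clear of everything.
- **Bystanders:** the slab measured the same at the end as at the wrist camera's first full view of it, and the jar and round specimen were never approached. I did not re-measure the jar or the round specimen at the end.

**Disagreement:** positions from the scene and side cameras differed by 2–6 mm, so I used the wrist camera. Held pieces read about 1.5–2 mm off the tool position in that camera. The offset was nearly the same at pick and place, so it largely cancelled.

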